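# Latch the jar mill's guard lid and reset its stop

## Task

The jar mill's guard lid has been left ajar: before you touch the mill, push the mushroom stop button on the bench fully in so that it latches. Then close the lid and swing its hasp over to the sloping front, drawing it down against the springy lid seal until its cross-bar catches under the hook and the lid is held shut. Last, twist the stop button clockwise so that it springs out again, and leave the other things on the bench where they stand.

Things in the scene. Friction and masses are not known exactly. Their poses are not given: they have to be found in the camera images.
- mill: Jar mill: grey steel case 270 mm deep (x), 260 wide (y), 138 high without its lid, fixed. Origin: centre of its underside; x points from its front to its back, z up. The low front is upright (x = -150, up to z = 70); above, the front slopes back 39 deg from upright to the lid's front edge. Below the hasp only the catch stands on the slope.
- seal (a joint): Springy foam strip under the lid's front edge (m, pressed down is positive): free at -0.007, 7 mm above the level lid's underside; yields 0.7 N per mm, at most to 0.013. The lid's hinge is stiff: it stays where it is left, 1 to 3 N down on its front edge moves it until it meets the seal. Let go unhooked, the seal lifts it to 1 to 6 mm above level at the front. Its top is clear beside the hasp.
- lid_front (a point): Guard lid: flat aluminium, 200 mm deep, 260 wide, 27 thick, hinged along y at x = 115, z = 150 in the mill's frame. This point: on its top face at mid-width, 10 mm behind its front edge; with the lid level and shut (as when hooked) at x = -75, z = 177 in the mill's frame. It starts 0.12 to 0.38 rad open. Axes of the lid: the mill's, turned by the lid's angle.
- hasp (a joint): Steel strap hasp hinged on the middle of the lid's front edge, axis along the mill's y; rad, 0 = lying parallel to the sloping front, growing as its free end swings out, up and over the lid; it starts between 1.9 and 2.6, standing up. Stiff hinge: it stays where it is left, about 0.5 N at the tab swings it. Range -0.12 to 2.9.
- hasp_pin (a point): Hinge axis of the hasp, at mid-width, 9 mm in front of the lid's front edge and 8 mm above its underside. The axes of this and of the next two points are the hasp's own: x from the free end towards the hinge pin, y along the pin, z out of its outer face.
- hasp_bar (a point): Centre of the hasp's cross-bar (5 mm round, along y), 49.5 mm from the pin. Above it a window 16 mm wide lets the hook through; the strap is 30 wide, 4 thick. To hook, draw it past the lip to x about -8 in the catch's frame (12 to 18 N, lid about 8 mm below level), in to z about 9, and let up; hooked, it bears on the post at x about -2.5, z 5 to 13.
- hasp_tab (a point): Middle of the finger tab at the hasp's free end, 66.5 mm from the pin along -x: flat, 30 mm wide (y), 4 thick, 27 long, flared outwards 17 deg, ending 80 mm from the pin. It can be pinched across its 30 mm width, where it still pivots between the pads; nothing stands within 60 mm beside it. Closed, it lies 16 mm off the sloping face.
- catch: Hooked steel catch on the sloping front. Origin: on the sloping face, where the hooked bar bears; x points up the slope, y along the mill's y, z square out of the slope (51 deg from vertical, towards the front). A post 12 mm wide (y) covers x = 0 to 8, z = 0 to 19.5; at its top a lip reaches down the slope, x = -4.5 to 0, z = 15 to 19.5. With the lid level the hasp's pin is at x = 47, z = 12.
- stop_box: Grey button box 80 x 80 x 50 mm on a steel wedge bracket fixed on the bench, about 110 mm high; stands left or right of the mill. Origin: middle of its sloping face, z square out of that face, tilted 34 deg (0.6 rad) from vertical towards its low side; x up the slope, y level.
- stop_top (a point): Middle of the top of the stop's mushroom head, which moves with it: a disc 40 mm in diameter, 16 mm thick, top 32 mm above the box's face when out, 25.5 mm when latched in. Same z axis as the box.
- stop_press (a joint): How far the mushroom head is pushed in along the axis (m): 0 = out, about 0.0063 = latched in, 0.0085 = bottom. Sprung: 3 N to start, 5 N to latch, 6.5 N at the bottom. It starts out.
- stop_head (a joint): Turn of the mushroom head about its axis (rad), clockwise seen from outside is positive: about -0.04 when out. Pushed in past 0.0065 it turns itself to -0.45 and latches (allow 0.3 s). Turned clockwise again by 0.45 or more (about 0.1 N m; it stops at +0.4) and then let go or drawn up, it springs out.
- vortexer: Bystander: vortex mixer, cream box on a black foot 120 x 120 mm, 105 high, with a rubber cup on top; fixed, on the side of the mill where the stop is not. Origin: underside centre.
- bottle: Bystander: glass bottle, 68 mm diameter, 150 high. Origin: underside centre.
- spare_jar: Bystander: white ceramic grinding jar with steel cap, 60 mm diameter, 114 high. Origin: underside centre.
- beaker: Bystander: glass beaker, 68 mm diameter, 85 high. Origin: underside centre.
- tip_box: Bystander: pipette-tip box with clear lid, 85 x 120 x 56 mm, in front of the mill. Origin: underside centre.
- tube_rack: Bystander: rack of capped tubes, 100 x 200 mm, 112 high. Origin: underside centre.
- timer: Bystander: wedge-shaped bench timer 60 x 80 x 45 mm in front of the mill. Origin: underside centre.

How it is judged (in metres and radians):
On the way, in this order (a step that is already met when the one before it is completed fails the run):
1. the stop is pushed in and latched (value of joint stop_press above 0.004 m and value of joint stop_head below -0.25 rad), for 0.2 s.
2. the hasp's bar is hooked under the catch's lip and the lid is shut, with the stop still in (x of hasp_bar in the frame of catch between -0.005 and 0.002 m and z of hasp_bar in the frame of catch between 0 and 0.0155 m and z of lid_front in the frame of mill below 0.18 m and value of joint stop_press above 0.004 m), for 0.3 s.
At the end, for the whole second after the job is handed in: The hasp's bar is hooked: in the catch's frame x between -5 and 2 mm, z between 0 and 15.5 mm (behind the lip); the lid_front point is below 180 mm (level, 177, or at most 3 mm above), the hasp at rest; the stop's head is out again to within 1.5 mm (x of hasp_bar in the frame of catch between -0.005 and 0.002 m and z of hasp_bar in the frame of catch between 0 and 0.0155 m and z of lid_front in the frame of mill below 0.18 m and value of joint stop_press below 0.0015 m and velocity of joint hasp between -0.1 and 0.1 rad/s); the robot touches nothing.
It fails at once if the robot touches the mill, its lid or its hasp while the stop is out (contact force between any of the fingers, the arm and mill above 1 N and value of joint stop_press below 0.003 m).
It fails at once if a loose bystander is shifted by more than 25 mm (distance of any of bottle, spare_jar, beaker, tip_box, tube_rack, timer from where it was at the start of the episode above 0.025 m).
It also fails if it takes over 64 s, if anything falls off the work surface, if the arm or the gripper's body presses on something with over 40 N, if the wrist force passes 120 N, or if a joint passes its speed limit or range.

## Robot

A 6-joint arm with a two-finger parallel gripper is mounted at the origin on the work surface. World frame = base frame: x ahead of the robot, y to its left, z up, the work surface at z = 0. Lengths are in m, angles in degrees, forces in N, time in s.
With the tool pointing down it reaches from about 0.3 to 0.75 m from the base axis. Payload 8.5 kg.
Tool frame: the origin (TCP) lies at the very end of the fingers, on their centre line; the grasp point (between the pads) lies 19 mm behind it; z points along the fingers, y is the line along which they close (so a half turn about z gives the same grasp; the last joint's range is limited). The gripper opens to 85 mm and grips with 20 to 120 N. Pads are 22 mm wide; open, the fingers measure 114 mm over their backs; the gripper's body (76 mm by 85 mm) begins 54 mm behind the grasp point. The pads swing forward as they close: fully open they stand 13 mm farther back than shut.
Start: joints at [-77.768, 21.807, 74.336, -0, 83.858, -12.336], TCP at [0.229, -0.5, 0.231] pointing down, gripper open.
Joint ranges: [-178.18, 178.18], [-50.72, 133.34], [12.68, 142.11], [-81.47, 261.47], [9.98, 163.14], [-165.26, 165.26]. Speed limits (degrees/s): [136.94, 136.94, 180, 180, 180, 180].

## Interface

Orientations are given as a 3x3 rotation matrix whose columns are the frame's x, y, z axes.
In Python, from rig import observe, cams, ticket gives the robot as it stands.
- The arm moves only by the tool move_arm, never from a script. Its arguments are lists of equal length, an entry for each row: "jaw": the finger opening in cm, from 0 to 8.54; "dp": the shift along the tool's x, y, z in cm, a list of three; "turn": the turn, a rotation vector about the tool's x, y, z in rad, a list of three. In form: {"jaw": [jaw, ...], "dp": [[tx, ty, tz], ...], "turn": [[wx, wy, wz], ...]}. A call has 1 to 12 rows; each row shifts and turns the commanded pose from where the row before left it, along the tool's axes as they then stand; what a row does not reach is not made up. A row lasts 1/12 s, in which the tool goes at most 41.7 mm and 7.16 degrees, less where a joint would pass 70% of its speed; a pose out of reach is approached as far as the arm can. A call is refused whole if a number of a shift passes 4.17 or a number of a turn 0.125, either way. A call with a gripper value outside its range is refused whole. The fingers move at their own pace and stop on an object; "force" is the grip in N (left out, the last holds). Time passes only in rows, so rows that do not move let the fingers close. It gives the time, the measured TCP pose, the force, the opening and the grip force at its end, in the units of the state.
- observe(): the state, without advancing time (a new reading comes with each control period).
- cams.get_image(name): name is "side" or "top" or "wrist"; returns (picture, depth): 480x640x3 uint8, red, green, blue; 480x640 float32, m along the optical axis (not along the pixel's ray), 0 where there is no reading.
- cams.calibration(name): a dict with "vertical_fov" (degrees; the focal length in pixels is half the picture's height over the tangent of half this angle, whatever the lens; pixels are square), "cx", "cy" (the principal point, pixels), "view" (4x4, takes a point from world to camera coordinates); the wrist camera has in their place "tool_from_camera" (4x4, takes a point from camera to tool coordinates, whose origin is the TCP and whose axes are the flange's). Camera axes: x right, y up, looking along -z (the intrinsics and any distortion apply to the point x, -y, -z); pixel columns grow to the right and rows downward; lengths in m; the calibration is good to about 2 mm. The wrist camera is an equidistant fisheye: a pixel r from the principal point sees the ray r / f radians off the axis. A picture is of the moment at which its call begins: read the wrist's pose just before it. calibration takes no time and is no camera call.
- ticket.close_job(): hands the job in; it is judged then, once.
Trained networks look in the newest picture that a camera, given by its name, has taken for a name from the list of things; names that differ only in an ending like _2 or _b are one class to them, and where a whole thing is asked for, a point or a joint stands for the part that bears it (a point fixed in the world has none). Each returns a list of dicts, best first, with "p" (0 to 1); they miss things now and then, are a little off and sometimes report something else, mostly with a low value. They report only what shows in the picture. A call takes as long as a camera call.
- cams.spot_in(camera, query): "box" ([centre column, centre row, width, height] as shares, 0 to 1, of the picture: columns of its width, rows of its height, round what is visible of it).
- cams.outline_of(camera, query): "mask" (480x640 bool, what is visible of it) and "box" ([centre column, centre row, width, height] as shares, 0 to 1, of the picture: columns of its width, rows of its height, round what is visible of it).
- cams.mark_of(camera, query): "location" ([column, row] as shares, 0 to 1, of the picture: columns of its width, rows of its height: a listed point, or the origin of a listed thing).
The state is a dict: "time_s": time; "q": joint angles; "qvel": joint speeds; "joint_efforts": joint torques, N m; "position": TCP position; "tool_rot": TCP orientation; "ft_force": force on the tool from outside, world axes, zero at the start; "wrist_torque": the same for the moment, N m; "grip_width": finger opening in m; "gripper_force": force on a finger pad.
Only numpy, scipy, OpenCV 4.12 (cv2) and the standard library are available. Lean on these libraries where they do the work, as an engineer would, in place of code of your own. Each camera call takes 0.05 s, during which the arm holds its last target. There are 200 camera calls.

## Working session

There is one attempt and no reset: what is moved stays moved. The work goes in short steps, Python scripts to look and compute and a tool call to move; the robot and the scene stay as the last step left them, time stands still between calls to the robot, and variables do not carry over. Pictures are saved under pics/ and viewed, at most 11 in all, crops included, and the job is handed in when it is done.

Besides the shell and the picture viewer there is one more tool, called after ">>>" by a JSON object that holds its "fn" and its "kwargs", one argument or row to a line. move_arm: Moves the arm, as the interface text tells. Its arguments: {"type":"object","properties":{"jaw":{"type":"array","items":{"type":"number"}},"dp":{"type":"array","items":{"type":"array","items":{"type":"number"}}},"turn":{"type":"array","items":{"type":"array","items":{"type":"number"}}},"force":{"type":"number"}},"required":["jaw","dp","turn"]}

```bash
mkdir -p pics; cat > h.py <<'E'
import numpy as np, cv2
from rig import observe, cams, ticket
def K(c): return 240/np.tan(np.radians(c["vertical_fov"])/2)
def deproj(name,u,v,d,c=None):
    c=c or cams.calibration(name); f=K(c)
    p=np.array([(u-c["cx"])/f*d,-(v-c["cy"])/f*d,-d,1.])
    return (np.linalg.inv(np.array(c["view"]))@p)[:3]
def cloud(name,d):
    c=cams.calibration(name); f=K(c); v,u=np.mgrid[:480,:640]
    P=np.stack([(u-c["cx"])/f*d,-(v-c["cy"])/f*d,-d,np.ones_like(d)],-1)
    return (P@np.linalg.inv(np.array(c["view"])).T)[...,:3]
def save(n,i): cv2.imwrite("pics/"+n,cv2.cvtColor(i,cv2.COLOR_RGB2BGR))
E
python3 - <<'E'
from h import *
for n in("side","top"):
    im,d=cams.get_image(n); save(n+"0.png",im); np.save(n+"0.npy",d)
    c=cams.calibration(n); print(n,{k:np.round(v,3).tolist() for k,v in c.items()})
    P=cloud(n,d)
    for q in "lid_front hasp_pin hasp_bar hasp_tab catch stop_box stop_top mill vortexer bottle spare_jar beaker tip_box tube_rack timer".split():
        r=cams.mark_of(n,q)
        if r:
            u,v=r[0]["location"][0]*640,r[0]["location"][1]*480
            ui,vi=min(int(u),639),min(int(v),479)
            print(q,round(r[0]["p"],2),round(u),round(v),P[vi,ui].round(3), d[vi,ui].round(3))
print(observe())
E
```

```text
side {'vertical_fov': 54.889, 'cx': 313.319, 'cy': 244.175, 'view': [[0.988, -0.154, 0.001, -0.539], [0.097, 0.627, 0.773, -0.122], [-0.12, -0.763, 0.635, -1.419], [0.0, 0.0, 0.0, 1.0]]}
lid_front 0.65 333 200 [0.61  0.053 0.215] 1.397
hasp_pin 0.47 326 202 [0.584 0.028 0.227] 1.366
hasp_bar 0.6 321 192 [ 0.638  0.424 -0.001] 1.82
hasp_tab 0.51 321 188 [ 0.647  0.454 -0.002] 1.845
catch 0.44 318 225 [0.569 0.06  0.12 ] 1.457
stop_box 0.71 268 269 [ 0.396 -0.051  0.057] 1.392
stop_top 0.62 285 332 [ 0.417 -0.355  0.118] 1.123
mill 0.94 351 254 [ 0.641 -0.085  0.11 ] 1.361
vortexer 0.84 278 207 [0.458 0.302 0.031] 1.685
bottle 0.74 398 345 [ 0.703 -0.379  0.047] 1.184
spare_jar 0.23 345 423 [ 0.526 -0.572  0.052] 1.013
beaker 0.79 310 184 [0.602 0.45  0.029] 1.817
tip_box 0.96 268 266 [ 0.4   -0.044  0.059] 1.396
tube_rack 0.96 345 422 [ 0.519 -0.587  0.084] 0.98
timer 0.67 268 310 [ 0.386 -0.195  0.032] 1.296
top {'vertical_fov': 50.446, 'cx': 319.303, 'cy': 245.379, 'view': [[0.01, -1.0, 0.007, -0.022], [0.98, 0.011, 0.198, -0.559], [-0.198, 0.005, 0.98, -1.317], [0.0, 0.0, 0.0, 1.0]
[... 838 characters left out ...]
5414e+01, -1.23330174e+01]), 'qvel': array([-0.0516892 ,  0.03486886, -0.02181521, -0.01074712,  0.03495523,
       -0.01808263]), 'joint_efforts': array([ 2.16572485e-04, -4.48323405e+01, -2.31462210e+01, -2.19612343e-04,
        5.78439121e-04,  2.88222012e-06]), 'position': array([ 0.22867748, -0.50017586,  0.23133866]), 'tool_rot': array([[ 9.09481712e-01,  4.15743929e-01,  4.28901244e-06],
       [ 4.15743929e-01, -9.09481712e-01,  1.83517516e-05],
       [ 1.15304077e-05, -1.49074516e-05, -1.00000000e+00]]), 'ft_force': array([ 0.24652387,  0.22086083, -0.42622765]), 'wrist_torque': array([-0.00370011,  0.01952857, -0.019443  ]), 'gripper_force': 0.0, 'grip_width': 0.08557462678915999}
```

View pics/side0.png

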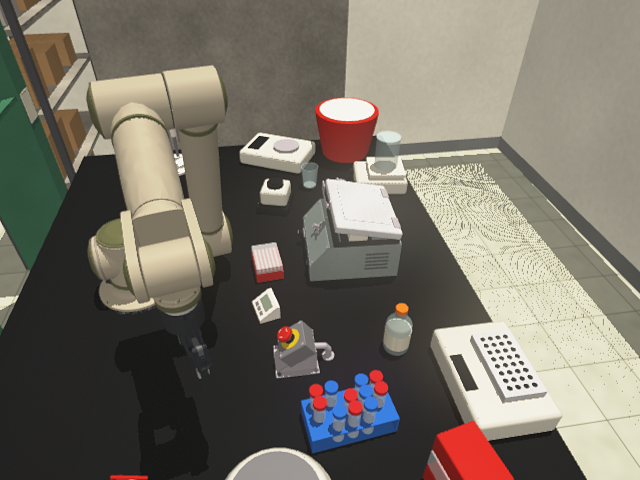

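View pics/top0.png

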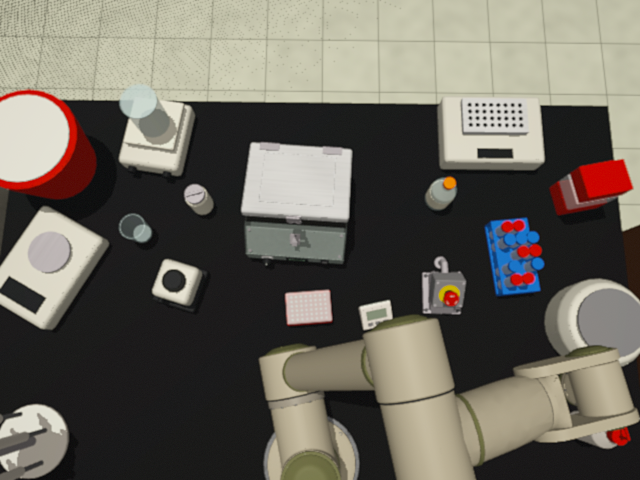

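The side view shows the mill at (355,240) with its lid ajar, and the stop's red head at (286,332). The top view shows the hasp standing at (293,220), the catch at (298,238) and the stop head at (451,298). Next I'll fit planes to these.

```bash
python3 - <<'E'
from h import *
def plane(Q):
    m=np.median(Q,0); 
    for _ in range(5):
        n=np.linalg.svd(Q-m,full_matrices=False)[2][2]; r=(Q-m)@n; k=abs(r)<max(0.002,1.5*np.median(abs(r))); m=Q[k].mean(0); Q=Q[k]
    return m,n*np.sign(n[2]),len(Q)
for n in("side","top"):
    im,_=cams.get_image(n); d=np.load(n+"0.npy"); P=cloud(n,d); I=im.astype(int)
    R=(I[...,0]>150)&(I[...,1]<90)&(I[...,2]<90)&(np.linalg.norm(P[...,:2]-[.415,-.352],axis=-1)<.05)&(P[...,2]>.08)
    v,u=np.nonzero(R);print(n,"red",len(u),u.min(),u.max(),v.min(),v.max(),P[R].mean(0).round(4),P[R].min(0).round(3),P[R].max(0).round(3)); print("headplane",[np.round(x,3) for x in plane(P[R])])
    for q in("stop_box","mill","lid_front","catch","hasp_bar"):
        r=cams.outline_of(n,q)
        if not r: print(q,None);continue
        M=r[0]["mask"]; Q=P[M&(d>0)]; print(q,round(r[0]["p"],2),len(Q),Q.min(0).round(3),Q.max(0).round(3)); print([np.round(x,3) for x in plane(Q)])
    np.save(n+"P.npy",P)
    # mill region points: slope + lid + top
    A=(abs(P[...,0]-.6)<.25)&(abs(P[...,1]-.05)<.2)&(P[...,2]>.02)
    N=np.cross(np.roll(P,-2,1)-np.roll(P,2,1),np.roll(P,-2,0)-np.roll(P,2,0)); N/=np.linalg.norm(N,axis=-1,keepdims=True)+1e-9; N*=np.sign(N[...,2:]+1e-9)
    for nm,z in(("slope",.63),("lid",.97)):
        B=A&(abs(N[...,2]-z)<(.12 if nm=="slope" else .035)); 
        if nm=="lid": B&=P[...,2]>.17
        if B.sum()>50:
            Q=P[B]; print(nm,B.sum(),[np.round(x,4) for x in plane(Q)],Q.min(0).round(3),Q.max(0).round(3))
            if nm=="lid":
                v,u=np.nonzero(B); c=cv2.minAreaRect(P[B][:,:2].astype(np.float32)); print("rect",c, cv2.boxPoints(c).round(3).tolist())
c=cams.calibration("wrist"); print({k:np.round(v,3).tolist() for k,v in c.items()})
E
```

```text
side red 132 278 291 327 340 [ 0.4189 -0.356   0.1132] [ 0.402 -0.371  0.102] [ 0.435 -0.335  0.122]
headplane [array([ 0.417, -0.356,  0.113]), array([-0.472, -0.032,  0.881]), np.int64(77)]
stop_box 0.66 1248 [ 0.399 -0.396  0.001] [ 0.489 -0.312  0.122]
[array([ 0.438, -0.375,  0.085]), array([-0.087, -0.741,  0.666]), np.int64(267)]
mill 0.89 8262 [ 0.515 -0.102 -0.005] [0.882 0.496 0.28 ]
[array([ 0.655, -0.02 ,  0.143]), array([-0.405, -0.309,  0.86 ]), np.int64(1589)]
lid_front 0.91 3474 [ 0.578 -0.101 -0.005] [0.893 0.509 0.28 ]
[array([0.688, 0.012, 0.199]), array([ 0.2  , -0.011,  0.98 ]), np.int64(1773)]
catch None
hasp_bar None
slope 1220 [array([ 0.5356, -0.0113,  0.0981]), array([-0.3918,  0.0185,  0.9199]), np.int64(223)] [ 0.356 -0.15   0.021] [0.806 0.183 0.271]
lid 1988 [array([0.6942, 0.0257, 0.1982]), array([ 0.1976, -0.013 ,  0.9802]), np.int64(1496)] [ 0.596 -0.092  0.175] [0.797 0.163 0.219]
rect ((0.693432092666626, 0.03451649099588394), (0.2534996569156647, 0.19588832557201385), 86.90677642822266) [[0.5889999866485596, -0.08699999749660492], [0.78399997949600
[... 1044 characters left out ...]
]), array([-0.7403,  0.0477,  0.6706]), np.int64(578)] [ 0.353 -0.149  0.021] [0.794 0.173 0.222]
lid 2836 [array([0.6929, 0.0373, 0.1989]), array([ 0.1977, -0.0121,  0.9802]), np.int64(1715)] [ 0.597 -0.088  0.174] [0.794 0.167 0.222]
rect ((0.695672333240509, 0.03949832171201706), (0.247919961810112, 0.18760709464550018), 86.5223617553711) [[0.5950000286102295, -0.07900000363588333], [0.7820000052452087, -0.09000000357627869], [0.796999990940094, 0.15800000727176666], [0.6100000143051147, 0.16899999976158142]]
{'vertical_fov': 65.706, 'cx': 318.556, 'cy': 241.125, 'tool_from_camera': [[0.0, 0.947, 0.323, 0.084], [1.0, -0.0, -0.0, -0.0], [-0.0, 0.323, -0.947, -0.142], [0.0, 0.0, 0.0, 1.0]]}
```

```bash
cat >> h.py <<'E'
from scipy.spatial.transform import Rotation as Ro
import json
def Rpitch(t,yaw=0.):   # tool z tilted t rad from straight down, towards heading yaw; tool x up/forward
    c,s=np.cos(yaw),np.sin(yaw); z=np.array([np.sin(t)*c,np.sin(t)*s,-np.cos(t)]); x=np.array([np.cos(t)*c,np.cos(t)*s,np.sin(t)])
    return np.stack([x,np.cross(z,x),z],1)
def plan(p,R,n,jaw,start=None,pr=True):
    o=observe(); P,Q=start or (np.array(o["position"]),np.array(o["tool_rot"])); p=np.array(p,float)
    dp,tu=[],[]
    for i in range(n,0,-1):
        a=np.round(Q.T@(p-P)*100/i,2); w=np.round(Ro.from_matrix(Q.T@R).as_rotvec()/i,3)
        dp.append(a.tolist()); tu.append(w.tolist()); P=P+Q@a/100; Q=Q@Ro.from_rotvec(w).as_matrix()
    if pr: print(json.dumps({"jaw":[jaw]*n,"dp":dp,"turn":tu}))
    return P,Q
def wcam_pts(name,u,v):  # rays of wrist camera in world
    c=cams.calibration("wrist"); o=observe(); T=np.array(c["tool_from_camera"]); f=K(c)
    x,y=(np.asarray(u,float)-c["cx"]),(np.asarray(v,float)-c["cy"]); r=np.hypot(x,y)+1e-9; th=r/f
    d=np.stack([x/r*np.sin(th),-y/r*np.sin(th),-np.cos(th)],-1)
    W=np.array(o["tool_rot"]); return np.array(o["position"])+W@T[:3,3], d@T[:3,:3].T@W.T, np.cos(th)
def wcloud(d):
    v,u=np.mgrid[:480,:640]; o,r,c=wcam_pts(0,u,v); return o+r*(d/np.maximum(c,1e-3))[...,None]
def plane(Q,tol=.002):
    m=np.median(Q,0)
    for _ in range(6):
        n=np.linalg.svd(Q-m,full_matrices=False)[2][2]; r=(Q-m)@n; k=abs(r)<max(tol,1.5*np.median(abs(r))); Q=Q[k]; m=Q.mean(0)
    return m,n*np.sign(n[2]),len(Q)
E
python3 -c "
from h import *
plan([.36,-.353,.20],Rpitch(.6),9,0)"
```

```text
{"jaw": [0, 0, 0, 0, 0, 0, 0, 0, 0], "dp": [[2.01, -0.88, 0.35], [1.94, -0.98, 0.46], [1.86, -1.07, 0.58], [1.76, -1.16, 0.68], [1.66, -1.25, 0.77], [1.55, -1.34, 0.86], [1.42, -1.42, 0.94], [1.29, -1.5, 1.01], [1.15, -1.57, 1.06]], "turn": [[-0.014, 0.066, 0.046], [-0.014, 0.066, 0.046], [-0.014, 0.066, 0.046], [-0.014, 0.065, 0.046], [-0.015, 0.066, 0.046], [-0.014, 0.065, 0.046], [-0.015, 0.066, 0.046], [-0.015, 0.065, 0.047], [-0.014, 0.066, 0.046]]}
```

>>> {"fn": "move_arm", "kwargs": {
  "jaw": [0,0,0,0,0,0,0,0,0,0],
  "dp": [
    [2.01,-0.88,0.35],
    [1.94,-0.98,0.46],
    [1.86,-1.07,0.58],
    [1.76,-1.16,0.68],
    [1.66,-1.25,0.77],
    [1.55,-1.34,0.86],
    [1.42,-1.42,0.94],
    [1.29,-1.5,1.01],
    [1.15,-1.57,1.06],
    [0,0,0]
  ],
  "turn": [
    [-0.014,0.066,0.046],
    [-0.014,0.066,0.046],
    [-0.014,0.066,0.046],
    [-0.014,0.065,0.046],
    [-0.015,0.066,0.046],
    [-0.014,0.065,0.046],
    [-0.015,0.066,0.046],
    [-0.015,0.065,0.047],
    [-0.014,0.066,0.046],
    [0,0,0]
  ]
}}

```text
time_s: 3.03
position: [0.3604, -0.3493, 0.1987]
tool_rot: [[0.824, -0.0, 0.566], [-0.003, -1.0, 0.004], [0.566, -0.005, -0.824]]
ft_force: [0.1, 1.1, -1.1]
grip_width: 0.0003
gripper_force: 0.0
```

```bash
python3 - <<'E'
from h import *
o=observe(); print(o["time_s"],o["position"],o["tool_rot"].round(3).tolist(),o["ft_force"],o["grip_width"])
im,d=cams.get_image("wrist"); save("w1.png",im); P=wcloud(d); I=im.astype(int)
R=(I[...,0]>120)&(I[...,1]<90)&(I[...,2]<90)&(np.linalg.norm(P[...,:2]-[.416,-.352],axis=-1)<.06)
v,u=np.nonzero(R); print(len(u),u.min(),u.max(),v.min(),v.max())
m,n,k=plane(P[R],.0015); print("head",m.round(4),n.round(3),k)
Q=P[R]; k=abs((Q-m)@n)<.002; Q=Q[k]; print("top disc pts",k.sum(),((Q.max(0)+Q.min(0))/2).round(4),Q.min(0).round(3),Q.max(0).round(3))
for q in("stop_top","stop_box"):
    r=cams.mark_of("wrist",q)
    if r: a,b=r[0]["location"][0]*640,r[0]["location"][1]*480; print(q,r[0]["p"],a,b,P[int(b),int(a)])
r=cams.outline_of("wrist","stop_box")
if r:
    Q=P[r[0]["mask"]&(~R)]; Q=Q[Q[:,2]>.05]; print("box",[x.round(4) if hasattr(x,'round') else x for x in plane(Q)])
E
```

```text
3.0333 [ 0.36042738 -0.34930435  0.19867552] [[0.824, -0.0, 0.566], [-0.003, -1.0, 0.004], [0.566, -0.005, -0.824]] [ 0.0706422   1.12275935 -1.054859  ] 0.0002860781271406648
1909 297 348 220 272
head [ 0.4143 -0.3536  0.1136] [-0.545  0.007  0.838] 1419
top disc pts 1635 [ 0.4143 -0.3535  0.1122] [ 0.399 -0.371  0.102] [ 0.43  -0.336  0.123]
stop_top 0.84 320.576 251.90400000000002 [ 0.41184077 -0.35169485  0.11264409]
stop_box 0.72 320.128 235.2 [ 0.42177549 -0.35167656  0.11832016]
box [array([ 0.4405, -0.3537,  0.093 ]), array([-0.5686,  0.0113,  0.8225]), 5495]
```

```bash
python3 -c "
from h import *
h=np.array([.4143,-.3535,.1125]);n=np.array([-.564,.009,.826])
plan(h+.006*n,Rpitch(.6,-.015),5,0)"
```

```text
{"jaw": [0, 0, 0, 0, 0], "dp": [[-0.09, -0.01, 1.95], [-0.1, -0.02, 1.94], [-0.09, -0.02, 1.95], [-0.1, -0.02, 1.94], [-0.09, -0.02, 1.95]], "turn": [[-0.001, 0.0, 0.003], [-0.002, 0.0, 0.003], [-0.001, 0.0, 0.003], [-0.002, 0.0, 0.003], [-0.001, 0.0, 0.002]]}
```

>>> {"fn": "move_arm", "kwargs": {
  "jaw": [0,0,0,0,0,0],
  "dp": [
    [-0.09,-0.01,1.95],
    [-0.1,-0.02,1.94],
    [-0.09,-0.02,1.95],
    [-0.1,-0.02,1.94],
    [-0.09,-0.02,1.95],
    [0,0,0]
  ],
  "turn": [
    [0,0,0],
    [0,0,0],
    [0,0,0],
    [0,0,0],
    [0,0,0],
    [0,0,0]
  ]
}}

```text
time_s: 3.73
position: [0.4116, -0.352, 0.1148]
tool_rot: [[0.826, 0.002, 0.563], [-0.0, -1.0, 0.003], [0.563, -0.003, -0.826]]
ft_force: [0.3, 0.9, 0.2]
grip_width: -0.0004
gripper_force: 0.0
```

>>> {"fn": "move_arm", "kwargs": {
  "jaw": [0,0,0,0,0,0,0,0],
  "dp": [
    [0,0,0.3],
    [0,0,0.3],
    [0,0,0.3],
    [0,0,0.2],
    [0,0,0.1],
    [0,0,0.1],
    [0,0,0],
    [0,0,0]
  ],
  "turn": [
    [0,0,0],
    [0,0,0],
    [0,0,0],
    [0,0,0],
    [0,0,0],
    [0,0,0],
    [0,0,0],
    [0,0,0]
  ]
}}

```text
time_s: 4.4
position: [0.4185, -0.3524, 0.1068]
tool_rot: [[0.825, 0.0, 0.565], [0.001, -1.0, -0.001], [0.565, 0.001, -0.825]]
ft_force: [-3.4, 0.3, 5.3]
grip_width: 0.0003
gripper_force: 2.9
```

>>> {"fn": "move_arm", "kwargs": {
  "jaw": [0,0,0,0,0,0,0,0,0,0],
  "dp": [
    [0,0,0.1],
    [0,0,0.1],
    [0,0,0.05],
    [0,0,0],
    [0,0,0],
    [0,0,0],
    [0,0,-1],
    [0,0,-3],
    [0,0,-4],
    [0,0,-2]
  ],
  "turn": [
    [0,0,0],
    [0,0,0],
    [0,0,0],
    [0,0,0],
    [0,0,0],
    [0,0,0],
    [0,0,0],
    [0,0,0],
    [0,0,0],
    [0,0,0]
  ]
}}

```text
time_s: 5.23
position: [0.3621, -0.3523, 0.1891]
tool_rot: [[0.825, 0.0, 0.565], [0.001, -1.0, -0.002], [0.565, 0.002, -0.825]]
ft_force: [0.6, -1.2, 0.9]
grip_width: 0.0
gripper_force: 0.0
```

```bash
python3 - <<'E'
from h import *
o=observe(); print(o["time_s"],o["position"])
im,d=cams.get_image("wrist"); save("w2.png",im); P=wcloud(d); I=im.astype(int)
R=(I[...,0]>120)&(I[...,1]<90)&(I[...,2]<90)&(np.linalg.norm(P[...,:2]-[.416,-.352],axis=-1)<.06)
m,n,k=plane(P[R],.0015); print("head",m.round(4),n.round(3),k, "depth change", (m-[.4143,-.3536,.1136])@np.array([-.564,.009,.826]))
Q=P[R];print(((Q.max(0)+Q.min(0))/2).round(4))
# next: above lid beside the hasp
a=plan([.45,-.15,.30],Rpitch(.4,-.06),9,0)
E
```

```text
5.2333 [ 0.36214461 -0.35226789  0.18911719]
head [ 0.4182 -0.3525  0.1099] [-0.547  0.013  0.837] 1425 depth change -0.00527627711054789
[ 0.4196 -0.3526  0.0976]
{"jaw": [0, 0, 0, 0, 0, 0, 0, 0, 0], "dp": [[1.5, -2.25, -0.46], [1.48, -2.26, -0.49], [1.45, -2.27, -0.53], [1.42, -2.27, -0.57], [1.4, -2.28, -0.61], [1.37, -2.29, -0.65], [1.34, -2.29, -0.68], [1.31, -2.3, -0.72], [1.28, -2.31, -0.75]], "turn": [[-0.003, -0.022, 0.006], [-0.003, -0.022, 0.006], [-0.002, -0.023, 0.006], [-0.003, -0.022, 0.006], [-0.002, -0.023, 0.006], [-0.003, -0.022, 0.006], [-0.002, -0.023, 0.006], [-0.003, -0.022, 0.006], [-0.002, -0.023, 0.007]]}
```

```bash
python3 - <<'E'
from h import *
plan([.42,-.03,.32],Rpitch(.8,-.06),12,0)
E
```

```text
{"jaw": [0, 0, 0, 0, 0, 0, 0, 0, 0, 0, 0, 0], "dp": [[1.02, -2.69, -0.63], [1.01, -2.69, -0.62], [1.01, -2.69, -0.61], [1.01, -2.69, -0.6], [1.01, -2.7, -0.59], [1.01, -2.7, -0.58], [1.01, -2.7, -0.57], [1.01, -2.7, -0.56], [1.01, -2.71, -0.56], [1.01, -2.71, -0.54], [1.01, -2.71, -0.54], [1.0, -2.72, -0.53]], "turn": [[-0.003, 0.017, 0.004], [-0.003, 0.016, 0.004], [-0.003, 0.017, 0.004], [-0.003, 0.016, 0.004], [-0.003, 0.017, 0.004], [-0.003, 0.016, 0.004], [-0.003, 0.017, 0.004], [-0.003, 0.016, 0.004], [-0.002, 0.017, 0.004], [-0.003, 0.016, 0.004], [-0.002, 0.017, 0.005], [-0.003, 0.016, 0.004]]}
```

>>> {"fn": "move_arm", "kwargs": {
  "jaw": [0,0,0,0,0,0,0,0,0,0,0,0],
  "dp": [
    [1.02,-2.69,-0.63],
    [1.01,-2.69,-0.62],
    [1.01,-2.69,-0.61],
    [1.01,-2.69,-0.6],
    [1.01,-2.7,-0.59],
    [1.01,-2.7,-0.58],
    [1.01,-2.7,-0.57],
    [1.01,-2.7,-0.56],
    [1.01,-2.71,-0.56],
    [1.01,-2.71,-0.54],
    [1.01,-2.71,-0.54],
    [1.0,-2.72,-0.53]
  ],
  "turn": [
    [-0.003,0.017,0.004],
    [-0.003,0.016,0.004],
    [-0.003,0.017,0.004],
    [-0.003,0.016,0.004],
    [-0.003,0.017,0.004],
    [-0.003,0.016,0.004],
    [-0.003,0.017,0.004],
    [-0.003,0.016,0.004],
    [-0.002,0.017,0.004],
    [-0.003,0.016,0.004],
    [-0.002,0.017,0.005],
    [-0.003,0.016,0.004]
  ]
}}

```text
time_s: 6.28
position: [0.4212, -0.0281, 0.3179]
tool_rot: [[0.696, -0.06, 0.716], [-0.046, -0.998, -0.038], [0.717, -0.006, -0.697]]
ft_force: [0.5, 0.4, -0.0]
grip_width: 0.0001
gripper_force: 0.0
```

```bash
python3 - <<'E'
from h import *
observe(); cams.get_image("side")
o=observe(); print(o["time_s"],o["position"])
im,d=cams.get_image("wrist"); save("w3.png",im); P=wcloud(d); np.save("w3P.npy",P)
for q in("lid_front","hasp_pin","hasp_bar","hasp_tab","catch"):
    for r in cams.mark_of("wrist",q)[:2]: a,b=r["location"][0]*640,r["location"][1]*480; print(q,round(r["p"],2),round(a),round(b),P[int(b),int(a)].round(4))
E
```

```text
6.3333 [ 0.42132744 -0.02324598  0.31967713]
lid_front 0.83 234 150 [0.5776 0.0359 0.2553]
lid_front 0.7 592 340 [ 0.4166 -0.3539  0.1068]
hasp_pin 0.9 239 181 [0.5887 0.0429 0.1986]
hasp_pin 0.65 235 150 [0.5772 0.035  0.2556]
hasp_bar 0.62 227 154 [0.5784 0.0437 0.2503]
hasp_bar 0.44 236 177 [0.5859 0.0446 0.2088]
hasp_tab 0.66 222 143 [0.5789 0.0443 0.2634]
hasp_tab 0.39 63 353 [0.4415 0.3083 0.0687]
catch 0.75 253 242 [0.5642 0.041  0.1195]
catch 0.49 269 213 [ 0.3778 -0.0231  0.4771]
```

View pics/w3.png

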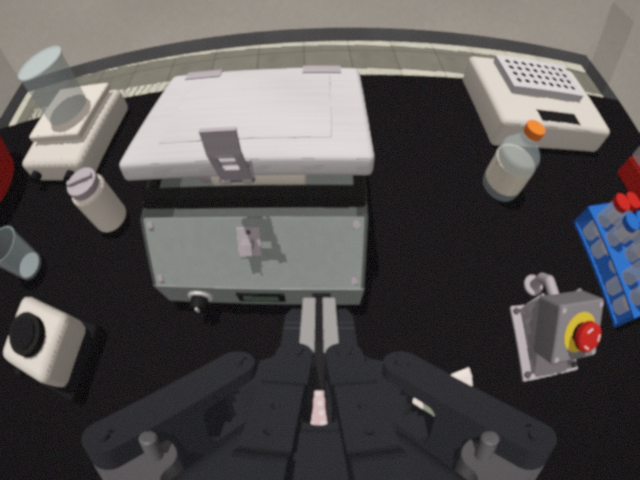

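```bash
cat > fit.py <<'E'
from h import *
P=np.load("w3P.npy")
m=np.zeros((480,640),bool); m[220:278,165:350]=1; m[215:280,225:295]=0
sm,sn,k=plane(P[m],.0015); print("slope",sm.round(4),sn.round(4),k)
L=np.zeros((480,640),bool); L[85:150,160:360]=1; L[120:,195:255]=0
lm,ln,k=plane(P[L],.0015); print("lid",lm.round(4),ln.round(4),k)
yaws=[np.arctan2(-sn[1],-sn[0]),np.arctan2(ln[1],ln[0])]; print("yaws",yaws)
# catch / hasp points
S=P-sm; hs=S@sn
c=np.zeros((480,640),bool); c[222:262,230:268]=1; c&=(hs>.008)&(hs<.03)
print("catch pts",c.sum(),P[c].mean(0).round(4),((P[c].max(0)+P[c].min(0))/2).round(4))
h=np.zeros((480,640),bool); h[125:182,195:262]=1; h&=((P-lm)@ln>.003)&(P[...,2]<.3)&(P[...,0]<.66)
Q=P[h]; print("hasp pts",h.sum(),plane(Q,.0015)); print(Q.min(0),Q.max(0), np.median(Q,0))
E
python3 fit.py
```

```text
slope [0.5596 0.0407 0.1058] [-0.7747  0.0461  0.6306] 4845
lid [0.6807 0.0237 0.1996] [ 0.2165 -0.012   0.9762] 5709
yaws [np.float64(-0.05941561736147803), np.float64(-0.055201069635330016)]
catch pts 183 [0.5531 0.0471 0.1252] [0.555  0.0476 0.1247]
hasp pts 1350 (array([0.57881131, 0.04635711, 0.26198503]), array([-0.99795984,  0.04882588,  0.04113623]), 905)
[0.57589771 0.03043748 0.22431253] [0.58616899 0.0616838  0.27744497] [0.57898252 0.04533537 0.26027791]
```

```bash
python3 - <<'E'
from h import *
a=plan([.620,-.032,.250],Rpitch(.3,-.057),7,0)
b=plan([.621,-.032,.220],Rpitch(.3,-.057),3,0,a)
c=plan([.6115,-.031,.177],Rpitch(.3,-.057),9,0,b)
E
```

```text
{"jaw": [0, 0, 0, 0, 0, 0, 0], "dp": [[1.3, -0.15, 2.7], [1.48, -0.15, 2.6], [1.67, -0.14, 2.48], [1.84, -0.15, 2.36], [2.0, -0.14, 2.22], [2.15, -0.14, 2.08], [2.29, -0.14, 1.92]], "turn": [[-0.0, -0.071, -0.001], [-0.0, -0.071, -0.001], [-0.001, -0.071, -0.001], [-0.0, -0.071, -0.001], [-0.001, -0.071, -0.001], [-0.0, -0.071, -0.001], [-0.001, -0.071, -0.0]]}
{"jaw": [0, 0, 0], "dp": [[-0.26, -0.0, 0.96], [-0.26, -0.0, 0.97], [-0.27, -0.01, 0.96]], "turn": [[0.0, 0.0, -0.0], [0.0, 0.0, -0.0], [0.0, 0.0, -0.0]]}
{"jaw": [0, 0, 0, 0, 0, 0, 0, 0, 0], "dp": [[-0.24, -0.01, 0.43], [-0.24, -0.0, 0.42], [-0.24, -0.01, 0.43], [-0.24, -0.0, 0.42], [-0.24, -0.01, 0.43], [-0.25, -0.0, 0.42], [-0.24, -0.01, 0.43], [-0.25, -0.0, 0.42], [-0.24, -0.01, 0.43]], "turn": [[0.0, 0.0, -0.0], [0.0, 0.0, -0.0], [0.0, 0.0, -0.0], [0.0, 0.0, -0.0], [0.0, 0.0, -0.0], [0.0, 0.0, -0.0], [0.0, 0.0, -0.0], [0.0, 0.0, -0.0], [0.0, 0.0, -0.0]]}
```

>>> {"fn": "move_arm", "kwargs": {
  "jaw": [0,0,0,0,0,0,0,0,0,0,0],
  "dp": [
    [1.3,-0.15,2.7],
    [1.48,-0.15,2.6],
    [1.67,-0.14,2.48],
    [1.84,-0.15,2.36],
    [2.0,-0.14,2.22],
    [2.15,-0.14,2.08],
    [2.29,-0.14,1.92],
    [-0.26,0,0.96],
    [-0.26,0,0.97],
    [-0.27,-0.01,0.96],
    [0,0,0]
  ],
  "turn": [
    [0,-0.071,-0.001],
    [0,-0.071,-0.001],
    [-0.001,-0.071,-0.001],
    [0,-0.071,-0.001],
    [-0.001,-0.071,-0.001],
    [0,-0.071,-0.001],
    [-0.001,-0.071,0],
    [0,0,0],
    [0,0,0],
    [0,0,0],
    [0,0,0]
  ]
}}

```text
time_s: 7.55
position: [0.6201, -0.0318, 0.2179]
tool_rot: [[0.955, -0.057, 0.291], [-0.055, -0.998, -0.016], [0.292, -0.001, -0.956]]
ft_force: [-0.6, 0.8, -0.2]
grip_width: -0.0001
gripper_force: 0.0
```

>>> {"fn": "move_arm", "kwargs": {
  "jaw": [0,0,0,0,0,0,0,0,0,0],
  "dp": [
    [-0.24,0,0.43],
    [-0.24,0,0.42],
    [-0.24,0,0.43],
    [-0.24,0,0.42],
    [-0.24,0,0.43],
    [-0.24,0,0.42],
    [-0.24,0,0.43],
    [-0.24,0,0.42],
    [-0.24,0,0.43],
    [0,0,0]
  ],
  "turn": [
    [0,0,0],
    [0,0,0],
    [0,0,0],
    [0,0,0],
    [0,0,0],
    [0,0,0],
    [0,0,0],
    [0,0,0],
    [0,0,0],
    [0,0,0]
  ]
}}

```text
time_s: 8.38
position: [0.612, -0.03, 0.1775]
tool_rot: [[0.953, -0.055, 0.297], [-0.053, -0.998, -0.017], [0.297, 0.001, -0.955]]
ft_force: [-0.3, 0.1, 1.7]
grip_width: -0.0
gripper_force: 0.4
```

```bash
python3 - <<'E'
from h import *
R=Rpitch(.89,-.057)
a=plan([.59,-.03,.25],Rpitch(.3,-.057),2,8)
b=plan([.49,.049,.283],R,10,8,a)
E
```

```text
{"jaw": [8, 8], "dp": [[0.03, 0.06, -3.79], [0.02, 0.07, -3.78]], "turn": [[-0.0, -0.001, 0.001], [-0.0, -0.001, 0.001]]}
{"jaw": [8, 8, 8, 8, 8, 8, 8, 8, 8, 8], "dp": [[-0.9, -0.73, -0.62], [-0.86, -0.73, -0.68], [-0.82, -0.73, -0.73], [-0.78, -0.73, -0.77], [-0.73, -0.73, -0.82], [-0.68, -0.73, -0.86], [-0.63, -0.73, -0.89], [-0.57, -0.74, -0.93], [-0.52, -0.73, -0.96], [-0.45, -0.74, -1.0]], "turn": [[0.0, 0.059, -0.0], [0.0, 0.059, -0.0], [0.0, 0.059, -0.0], [0.0, 0.059, -0.0], [0.0, 0.059, -0.0], [0.0, 0.059, -0.0], [0.0, 0.059, -0.0], [0.0, 0.059, -0.0], [0.0, 0.059, -0.0], [0.0, 0.059, -0.0]]}
```

>>> {"fn": "move_arm", "kwargs": {
  "jaw": [0,0,8,8,8,8,8,8,8,8,8,8],
  "dp": [
    [0.03,0,-3.8],
    [0.02,0,-3.8],
    [-0.9,0,-0.62],
    [-0.86,0,-0.68],
    [-0.82,0,-0.73],
    [-0.78,0,-0.77],
    [-0.73,0,-0.82],
    [-0.68,-1.46,-0.86],
    [-0.63,-1.46,-0.89],
    [-0.57,-1.46,-0.93],
    [-0.52,-1.46,-0.96],
    [-0.45,-1.46,-1.0]
  ],
  "turn": [
    [0,0,0],
    [0,0,0],
    [0,0.059,0],
    [0,0.059,0],
    [0,0.059,0],
    [0,0.059,0],
    [0,0.059,0],
    [0,0.059,0],
    [0,0.059,0],
    [0,0.059,0],
    [0,0.059,0],
    [0,0.059,0]
  ]
}}

```text
time_s: 9.38
position: [0.4887, 0.0505, 0.2836]
tool_rot: [[0.626, -0.056, 0.778], [-0.035, -0.998, -0.044], [0.779, 0.0, -0.627]]
ft_force: [0.3, -0.0, 0.5]
grip_width: 0.0801
gripper_force: 0.0
```

```bash
python3 - <<'E'
from h import *
observe(); cams.get_image("side")
o=observe(); print(o["time_s"],o["position"],o["grip_width"])
im,d=cams.get_image("wrist"); save("w4.png",im); P=wcloud(d); np.save("w4P.npy",P)
for q in("lid_front","hasp_pin","hasp_bar","hasp_tab","catch"):
    for r in cams.mark_of("wrist",q)[:2]: a,b=r["location"][0]*640,r["location"][1]*480; print(q,round(r["p"],2),round(a),round(b),P[int(b),int(a)].round(4))
E
```

```text
9.4333 [0.48594202 0.05266161 0.2822663 ] 0.08010111539740436
lid_front 0.88 318 229 [0.6064 0.0466 0.176 ]
hasp_pin 0.83 320 260 [0.5776 0.0473 0.1721]
hasp_pin 0.34 317 255 [0.5615 0.0503 0.2083]
hasp_bar 0.8 319 252 [0.5614 0.0482 0.2126]
hasp_tab 0.59 320 247 [0.5618 0.0482 0.2186]
catch 0.91 320 301 [0.5596 0.0482 0.129 ]
catch 0.25 321 248 [0.5615 0.0475 0.2177]
```

View pics/w4.png

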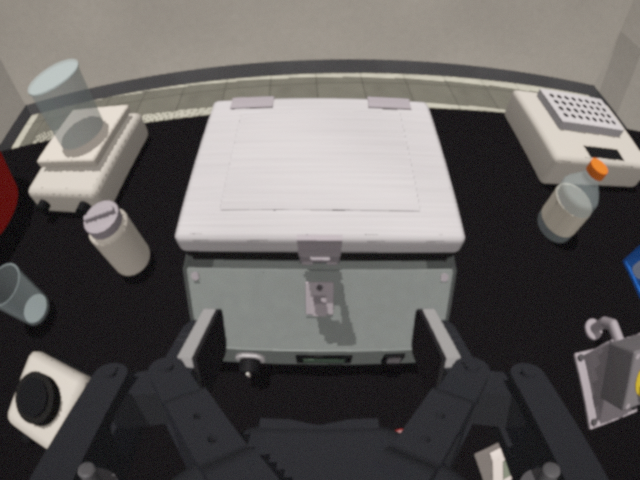

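```bash
python3 - <<'E'
from h import *
P=np.load("w4P.npy")
m=np.zeros((480,640),bool); m[275:340,200:440]=1; m[265:345,295:365]=0
sm,sn,k=plane(P[m],.0015); print("slope",sm.round(4),sn.round(4),k)
L=np.zeros((480,640),bool); L[130:230,215:430]=1
lm,ln,k=plane(P[L],.0015); print("lid",lm.round(4),ln.round(4),k)
h=np.zeros((480,640),bool); h[232:275,290:350]=1; h&=(P[...,2]>.185)&(P[...,2]<.27)
Q=P[h]; print(h.sum(),Q.min(0).round(4),Q.max(0).round(4),np.median(Q,0).round(4))
for z in np.arange(.185,.24,.006):
    q=Q[abs(Q[:,2]-z)<.003]
    if len(q): print(z.round(3),len(q),np.median(q,0).round(4),q[:,1].min().round(4),q[:,1].max().round(4))
c=((P-sm)@sn>.012)&((P-sm)@sn<.026); M=np.zeros((480,640),bool); M[282:320,300:340]=1; c&=M; print("catch",c.sum(),np.median(P[c],0).round(4),P[c].min(0).round(4),P[c].max(0).round(4))
E
```

```text
slope [0.5234 0.0512 0.1984] [ 0.9078 -0.044   0.4172] 1399
lid [0.6601 0.0397 0.1771] [-1.9e-03 -3.0e-04  1.0e+00] 13772
1007 [0.5581 0.033  0.1868] [0.5719 0.0632 0.2331] [0.5613 0.0482 0.222 ]
0.185 9 [0.5715 0.0592 0.1873] 0.0561 0.0623
0.191 9 [0.5693 0.0363 0.1889] 0.0331 0.0393
0.197 20 [0.567  0.0479 0.1958] 0.0331 0.0628
0.203 46 [0.5631 0.0485 0.2039] 0.033 0.0626
0.209 153 [0.5622 0.0488 0.2094] 0.0333 0.0631
0.215 166 [0.5617 0.0475 0.2145] 0.0331 0.0629
0.221 154 [0.5609 0.0486 0.2213] 0.0332 0.0632
0.227 165 [0.5601 0.0483 0.2273] 0.0336 0.063
0.233 285 [0.5609 0.0482 0.2316] 0.0333 0.0627
catch 436 [0.5748 0.0474 0.1264] [0.4298 0.0288 0.1195] [0.58   0.0652 0.4364]
```

```bash
cat > tr.py <<'E'
from h import *
yaw=-.057; R=Rpitch(.89,yaw); X=np.array([.629*np.cos(yaw),.629*np.sin(yaw),.777]); Z=np.array([-.777*np.cos(yaw),-.777*np.sin(yaw),.629])
C=np.array([.5665,.048,.1139]); DEPTH=.008
def tcp(x,z,dep=DEPTH): return C+x/1e3*X+(z/1e3-dep)*Z
def tab(phi,d=0,r=66.6): return tcp(47-.777*d-r*np.cos(phi),12-.629*d+r*np.sin(phi))
def cat(p): return ((p-C)@X*1e3).round(1),((p-C)@Z*1e3).round(1)
E
python3 - <<'E'
from tr import *
P=np.load("w4P.npy")
m=np.zeros((480,640),bool); m[272:335,235:290]=1; m[272:335,355:405]=1; m&=(P[...,0]>.5)&(P[...,0]<.6)
sm,sn,k=plane(P[m],.0015); print("slope",sm.round(4),sn.round(4),k, "C off plane mm",((C-sm)@sn*1e3).round(2))
tabm=np.array([.5612,.0482,.2208]); print("tab",cat(tabm), "model",cat(tab(2.067)))
g=tabm-.008*Z
a=plan(g,R,8,8)
E
```

```text
slope [0.5634 0.0332 0.1111] [-0.7733  0.0424  0.6327] 4757 C off plane mm -0.01
tab (np.float64(79.7), np.float64(71.4)) model (np.float64(78.7), np.float64(62.5))
{"jaw": [8, 8, 8, 8, 8, 8, 8, 8], "dp": [[-0.06, -0.04, 1.28], [-0.05, -0.03, 1.28], [-0.06, -0.04, 1.28], [-0.05, -0.03, 1.28], [-0.06, -0.04, 1.29], [-0.05, -0.03, 1.28], [-0.06, -0.04, 1.29], [-0.05, -0.03, 1.28]], "turn": [[-0.0, -0.0, 0.0], [-0.0, -0.0, 0.0], [-0.0, -0.0, 0.0], [-0.0, -0.0, 0.0], [-0.0, -0.0, 0.0], [-0.0, -0.0, 0.0], [-0.0, -0.0, 0.001], [-0.0, -0.001, 0.0]]}
```

>>> {"fn": "move_arm", "kwargs": {
  "jaw": [6,5,5,5,5,5,5,5,2.5,2.5,2.5,2.5],
  "dp": [
    [-0.06,-0.04,1.28],
    [-0.05,-0.03,1.28],
    [-0.06,-0.04,1.28],
    [-0.05,-0.03,1.28],
    [-0.06,-0.04,1.29],
    [-0.05,-0.03,1.28],
    [-0.06,-0.04,1.29],
    [-0.05,-0.03,1.28],
    [0,0,0],
    [0,0,0],
    [0,0,0],
    [0,0,0]
  ],
  "turn": [
    [0,0,0],
    [0,0,0],
    [0,0,0],
    [0,0,0],
    [0,0,0],
    [0,0,0],
    [0,0,0],
    [0,0,0],
    [0,0,0],
    [0,0,0],
    [0,0,0],
    [0,0,0]
  ],
  "force": 25
}}

```text
time_s: 10.73
position: [0.5668, 0.0469, 0.2222]
tool_rot: [[0.636, -0.048, 0.77], [-0.034, -0.999, -0.034], [0.771, -0.005, -0.637]]
ft_force: [2.1, 10.8, -1.0]
grip_width: 0.0288
gripper_force: 26.1
```

```bash
python3 - <<'E'
from tr import *
o=observe(); p=np.array(o["position"]); print(cat(p),o["grip_width"],o["gripper_force"],o["ft_force"].round(1), "tab at", cat(p+.008*Z))
ps=(p,np.array(o["tool_rot"]))
phis=np.linspace(2.03,.5,20)
x0=[];st=ps
import sys
out=[]
for i,f in enumerate(phis[1:]):
    q,_=st; a=np.round(st[1].T@(tab(f)-q)*100,2); out.append(a.tolist()); st=(q+st[1]@a/100,st[1])
print(out[:10]);print(out[10:]);print(cat(st[0]))
E
```

```text
(np.float64(84.3), np.float64(67.9)) 0.02882874564162551 26.05544686317444 [ 2.1 10.8 -1. ] tab at (np.float64(84.3), np.float64(75.9))
[[-1.27, -0.11, 0.22], [-0.51, -0.0, -0.18], [-0.52, -0.0, -0.13], [-0.53, -0.01, -0.09], [-0.53, 0.0, -0.04], [-0.54, 0.0, -0.01], [-0.53, 0.0, 0.04], [-0.53, 0.0, 0.09], [-0.52, 0.0, 0.12], [-0.51, 0.0, 0.17]]
[[-0.5, 0.0, 0.21], [-0.47, 0.0, 0.24], [-0.46, 0.01, 0.29], [-0.43, -0.0, 0.32], [-0.4, 0.0, 0.35], [-0.38, 0.0, 0.38], [-0.34, 0.01, 0.42], [-0.3, 0.0, 0.44], [-0.27, 0.0, 0.46]]
(np.float64(-11.4), np.float64(35.9))
```

```bash
python3 - <<'E'
from tr import *
o=observe(); st=(np.array(o["position"]),np.array(o["tool_rot"]))
phis=np.linspace(2.099,.5,23); out=[]
p0=st[0]; d0=p0-tab(phis[0],0,74); d0=d0-0
for i,f in enumerate(phis[1:]):
    q,_=st; w=1-(i+1)/22
    t=tab(f,0,74)+np.array([0,d0[1]*0,0])+ (d0*w)*np.array([1,0,1]); t[1]=p0[1]+(t[1]-p0[1])*(1-w)
    a=np.round(R.T@(t-q)*100,2); out.append(a.tolist()); st=(q+R@a/100,R)
print(out[:11]);print(out[11:]);print(cat(st[0]),cat(p0))
E
```

```text
[[-0.47, 0.02, -0.25], [-0.49, 0.02, -0.22], [-0.51, 0.02, -0.18], [-0.52, 0.01, -0.15], [-0.52, 0.01, -0.1], [-0.54, 0.0, -0.07], [-0.53, 0.0, -0.03], [-0.54, 0.0, 0.01], [-0.54, -0.0, 0.05], [-0.53, -0.01, 0.08], [-0.52, -0.01, 0.13]]
[[-0.51, -0.01, 0.16], [-0.5, -0.01, 0.2], [-0.49, -0.01, 0.24], [-0.46, -0.02, 0.26], [-0.45, -0.01, 0.31], [-0.42, -0.02, 0.33], [-0.4, -0.02, 0.36], [-0.36, -0.02, 0.4], [-0.34, -0.01, 0.41], [-0.31, -0.02, 0.44], [-0.28, -0.02, 0.46]]
(np.float64(-18.0), np.float64(39.5)) (np.float64(84.3), np.float64(67.9))
```

>>> {"fn": "move_arm", "kwargs": {
  "jaw": [2.5,2.5,2.5,2.5,2.5,2.5,2.5,2.5,2.5,2.5,2.5],
  "dp": [
    [-0.47,-0.03,-0.25],
    [-0.49,-0.03,-0.22],
    [-0.51,-0.02,-0.18],
    [-0.52,0,-0.15],
    [-0.52,0,-0.1],
    [-0.54,0,-0.07],
    [-0.53,0,-0.03],
    [-0.54,0,0.01],
    [-0.54,0,0.05],
    [-0.53,0,0.08],
    [-0.52,0,0.13]
  ],
  "turn": [
    [0,0,0],
    [0,0,0],
    [0,0,0],
    [0,0,0],
    [0,0,0],
    [0,0,0],
    [0,0,0],
    [0,0,0],
    [0,0,0],
    [0,0,0],
    [0,0,0]
  ]
}}

```text
time_s: 11.65
position: [0.5236, 0.0462, 0.1964]
tool_rot: [[0.652, -0.016, 0.758], [-0.032, -0.999, 0.007], [0.757, -0.029, -0.653]]
ft_force: [6.6, 48.2, 0.3]
grip_width: 0.0284
gripper_force: 25.8
```

```bash
python3 - <<'E'
from tr import *
o=observe(); p=np.array(o["position"]); print(o["time_s"],p,cat(p),o["grip_width"],o["gripper_force"],o["ft_force"].round(1))
im,d=cams.get_image("wrist"); save("w5.png",im[100:400,120:520])
E
```

```text
11.65 [0.52359653 0.04624909 0.19636772] (np.float64(37.2), np.float64(85.1)) 0.0284212733207829 25.82464149221778 [ 6.6 48.2  0.3]
```

View pics/w5.png

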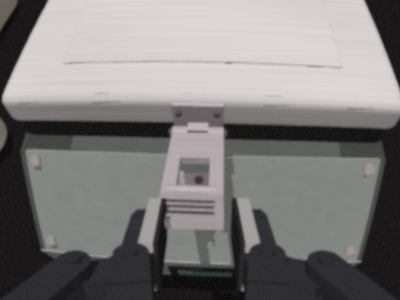

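>>> {"fn": "move_arm", "kwargs": {
  "jaw": [2.5,2.5,2.5,2.5],
  "dp": [
    [0,-0.1,0],
    [0,-0.1,0],
    [0,0,0],
    [0,0,0]
  ],
  "turn": [
    [0,0,0],
    [0,0,0],
    [0,0,0],
    [0,0,0]
  ]
}}

```text
time_s: 12.03
position: [0.5236, 0.0469, 0.1968]
tool_rot: [[0.653, -0.016, 0.757], [-0.032, -0.999, 0.006], [0.757, -0.028, -0.653]]
ft_force: [8.4, 40.9, -2.9]
grip_width: 0.0285
gripper_force: 25.4
```

```bash
python3 - <<'E'
from tr import *
o=observe(); p=np.array(o["position"]); print(o["time_s"],p,cat(p),o["ft_force"].round(1),"tau tool",(o["tool_rot"].T@o["wrist_torque"]).round(2),o["tool_rot"].round(3).tolist())
E
```

```text
12.0333 [0.52362899 0.04690018 0.19676472] (np.float64(37.5), np.float64(85.3)) [ 8.4 40.9 -2.9] tau tool [ 6.69  0.12 -0.07] [[0.653, -0.016, 0.757], [-0.032, -0.999, 0.006], [0.757, -0.028, -0.653]]
```

>>> {"fn": "move_arm", "kwargs": {
  "jaw": [5,5,5,5,5,5],
  "dp": [
    [0,0,0],
    [0,0,0],
    [0,0,0],
    [0,0,0],
    [0,0,0],
    [0,0,0]
  ],
  "turn": [
    [0,0,0],
    [0,0,0],
    [0,0,0],
    [0,0,0],
    [0,0,0],
    [0,0,0]
  ]
}}

```text
time_s: 12.53
position: [0.5248, 0.04, 0.1977]
tool_rot: [[0.649, -0.032, 0.76], [-0.035, -0.999, -0.013], [0.76, -0.018, -0.65]]
ft_force: [-2.1, 5.6, 0.0]
grip_width: 0.0503
gripper_force: 3.0
```

```bash
python3 - <<'E'
from tr import *
im,d=cams.get_image("side")
o=observe(); p=np.array(o["position"]); print(o["time_s"],p,cat(p),o["ft_force"].round(1),o["grip_width"],o["qvel"].round(2),o["tool_rot"].round(3).tolist())
im,d=cams.get_image("wrist"); P=wcloud(d); save("w6.png",im[100:400,120:520])
h=np.zeros((480,640),bool); h[225:330,285:345]=1
S=P-C; x=S@X*1e3; z=S@Z*1e3; y=S@np.array([.057,.998,0])*1e3
h&=(z>25)&(z<90)&(x<60)&(x>-40)&(abs(y)<20)
Q=np.stack([x,y,z],-1)[h]; print(h.sum())
for a in range(-20,60,6):
    q=Q[abs(Q[:,0]-a)<3]
    if len(q)>5: print(a,len(q),np.median(q,0).round(1),q[:,1].min().round(1),q[:,1].max().round(1))
for q in("hasp_pin","hasp_bar","hasp_tab"):
    for r in cams.mark_of("wrist",q)[:1]: a,b=int(r["location"][0]*640),int(r["location"][1]*480); print(q,round(r["p"],2),a,b,x[b,a].round(1),y[b,a].round(1),z[b,a].round(1))
E
```

```text
12.5833 [0.5247545  0.0400297  0.19769947] (np.float64(39.2), np.float64(84.7)) [-1.3  5.9  1.2] 0.04981565662521974 [ 0.04  0.03 -0.04 -0.01 -0.02  0.12] [[0.649, -0.032, 0.76], [-0.035, -0.999, -0.013], [0.76, -0.018, -0.65]]
2662
40 765 [42.4 -5.  72.9] -14.4 8.8
46 1238 [44.4 -6.  57. ] -14.4 9.9
52 659 [50.6 -1.7 32.8] -14.5 11.3
hasp_pin 0.84 305 234 54.4 0.2 18.6
hasp_bar 0.8 297 290 43.1 1.0 67.1
hasp_tab 0.84 295 310 42.7 0.4 85.1
```

View pics/w6.png

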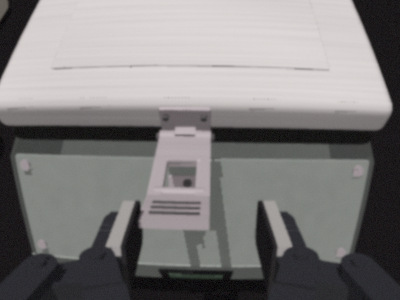

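```bash
python3 - <<'E'
from tr import *
t=tcp(42.7,77,0); t[1]+=.0007; print(t)
plan(t,R,4,5)
E
```

```text
[0.53358285 0.05057831 0.1955109 ]
{"jaw": [5, 5, 5, 5], "dp": [[0.09, -0.27, 0.2], [0.09, -0.27, 0.2], [0.09, -0.27, 0.19], [0.09, -0.28, 0.2]], "turn": [[-0.008, 0.007, 0.0], [-0.008, 0.007, 0.001], [-0.007, 0.007, 0.0], [-0.008, 0.006, 0.001]]}
```

>>> {"fn": "move_arm", "kwargs": {
  "jaw": [5,5,5,5,5,5,5,5],
  "dp": [
    [0,-0.4,0],
    [0,-0.4,0],
    [0.18,-0.15,0.4],
    [0.18,-0.15,0.4],
    [0,0,0],
    [0,0,0],
    [0,0,0],
    [0,0,0]
  ],
  "turn": [
    [-0.008,0.007,0],
    [-0.008,0.007,0],
    [-0.008,0.007,0],
    [-0.008,0.007,0],
    [0,0,0],
    [0,0,0],
    [0,0,0],
    [0,0,0]
  ]
}}

```text
time_s: 13.45
position: [0.5314, 0.0381, 0.205]
tool_rot: [[0.636, -0.032, 0.771], [-0.034, -0.999, -0.013], [0.771, -0.018, -0.637]]
ft_force: [-1.0, 16.3, 1.0]
grip_width: 0.0497
gripper_force: 7.8
```

```bash
python3 - <<'E'
from tr import *
o=observe(); p=np.array(o["position"]); print(o["time_s"],p,cat(p),o["ft_force"].round(1),o["grip_width"],o["qvel"].round(2),o["tool_rot"].round(3).tolist())
t=tcp(42.7,77,0); t[1]+=.0007
plan(t,R,2,5)
im,d=cams.get_image("wrist"); P=wcloud(d)
S=P-C; x=S@X*1e3; z=S@Z*1e3; y=S@np.array([.057,.998,0])*1e3
L=np.zeros((480,640),bool); L[130:190,215:430]=1; print("lid",plane(P[L],.0015))
for q in("hasp_pin","hasp_bar","hasp_tab","lid_front"):
    for r in cams.mark_of("wrist",q)[:1]: a,b=int(r["location"][0]*640),int(r["location"][1]*480); print(q,round(r["p"],2),a,b,x[b,a].round(1),y[b,a].round(1),z[b,a].round(1),P[b,a])
E
```

```text
13.45 [0.5314277  0.03814321 0.2049719 ] (np.float64(49.1), np.float64(84.1)) [-1.  16.3  1. ] 0.049730302648328804 [-0.02 -0.05 -0.01 -0.01 -0.16 -0.02] [[0.636, -0.032, 0.771], [-0.034, -0.999, -0.013], [0.771, -0.018, -0.637]]
{"jaw": [5, 5], "dp": [[-0.32, -0.62, 0.38], [-0.32, -0.62, 0.36]], "turn": [[-0.015, 0.005, 0.001], [-0.016, 0.005, 0.001]]}
lid (array([0.65114979, 0.03291163, 0.17834344]), array([ 5.16995521e-03, -2.84810441e-04,  9.99986595e-01]), 9713)
hasp_pin 0.68 302 261 47.9 0.8 17.1 [0.58335932 0.04779861 0.16191718]
hasp_bar 0.61 295 301 45.5 1.0 63.2 [0.5460831  0.05012212 0.1890188 ]
hasp_tab 0.82 290 314 52.5 0.8 87.8 [0.53141394 0.05076417 0.20996678]
lid_front 0.77 299 215 74.5 2.9 8.9 [0.60655657 0.04856969 0.17738722]
```

```bash
python3 - <<'E'
from tr import *
o=observe(); print(o["q"].round(2),o["joint_efforts"].round(1), o["wrist_torque"].round(2))
E
```

```text
[-13.39   9.86 116.32  67.16  10.36  16.52] [ -8.2 -26.4 -18.7   0.2  -4.3   0. ] [1.69 0.24 2.02]
```

>>> {"fn": "move_arm", "kwargs": {
  "jaw": [6,7,7,7,7,7,7,7,7,7,7,7],
  "dp": [
    [0,0,0],
    [0,0,-1],
    [0,0,-2],
    [0,0,-2],
    [0,0,-2],
    [0,0,0],
    [0,0,0],
    [0,0,0],
    [0,0,0],
    [0,0,0],
    [0,0,0],
    [0,0,0]
  ],
  "turn": [
    [0,0,0],
    [0,0,0],
    [0,-0.04,0],
    [0,-0.08,0],
    [0,-0.08,0],
    [0,-0.08,0],
    [0,-0.08,0],
    [0,-0.04,0],
    [0,0,0],
    [0,0,0],
    [0,0,0],
    [0,0,0]
  ]
}}

```text
time_s: 14.7
position: [0.5042, 0.0439, 0.2333]
tool_rot: [[0.83, -0.012, 0.557], [-0.027, -0.999, 0.02], [0.557, -0.032, -0.83]]
ft_force: [-0.2, 0.2, 0.0]
grip_width: 0.0701
gripper_force: 0.0
```

```bash
python3 - <<'E'
from tr import *
im,d=cams.get_image("side")
o=observe(); p=np.array(o["position"]); print(o["time_s"],p,cat(p),o["ft_force"].round(1),o["q"].round(1),o["qvel"].round(2),o["tool_rot"].round(3).tolist())
im,d=cams.get_image("wrist"); P=wcloud(d); save("w7.png",im[80:400,120:540]); np.save("w7P.npy",P)
S=P-C; x=S@X*1e3; z=S@Z*1e3; y=S@np.array([.057,.998,0])*1e3
for q in("hasp_pin","hasp_bar","hasp_tab","lid_front"):
    for r in cams.mark_of("wrist",q)[:1]: a,b=int(r["location"][0]*640),int(r["location"][1]*480); print(q,round(r["p"],2),a,b,x[b,a].round(1),y[b,a].round(1),z[b,a].round(1),P[b,a])
r=cams.outline_of("wrist","hasp_tab")
print([(a["p"],a["box"],a["mask"].sum()) for a in r])
m=r[0]["mask"]; Q=np.stack([x,y,z],-1)[m]
Q=Q[(Q[:,2]>8)&(abs(Q[:,1])<20)]
for a in range(8,110,8):
    q=Q[abs(Q[:,2]-a)<4]
    if len(q)>5: print(a,len(q),np.median(q,0).round(1),q[:,1].min().round(1),q[:,1].max().round(1))
E
```

```text
14.75 [0.50421584 0.04389784 0.23332186] (np.float64(53.8), np.float64(123.3)) [-0.7  0.5 -1. ] [-12.8   5.3 104.9  13.5  37.6  70.1] [ 0.19 -0.01 -0.45 -0.19  0.39  0.22] [[0.83, -0.011, 0.557], [-0.027, -0.999, 0.02], [0.556, -0.032, -0.83]]
hasp_pin 0.98 315 203 48.3 1.3 14.6 [0.58561332 0.04820434 0.1606267 ]
hasp_bar 0.71 310 244 6.1 5.8 4.8 [0.56694864 0.05380424 0.12166892]
hasp_tab 0.69 310 264 51.5 -0.5 83.6 [0.53395246 0.04937818 0.20654355]
lid_front 0.9 315 165 74.1 1.7 8.7 [0.60638676 0.04737871 0.1769804 ]
[(0.68, [0.4843, 0.4959, 0.0945, 0.1506], np.int64(3675))]
8 16 [50.2 -7.8 11.6] -15.7 16.7
16 377 [48.5 -0.2 15.6] -16.5 17.3
24 284 [48.1  0.5 24.1] -14.5 15.3
32 344 [47.8 -0.5 31.8] -14.7 15.4
40 351 [47.5  0.5 38.7] -14.7 15.2
48 174 [47.3  8.7 48.1] -14.3 15.8
56 207 [47.1  8.6 55.7] -14.5 15.7
64 409 [47.   0.5 64.1] -14.5 15.7
72 289 [48.3  0.5 72. ] -14.6 15.5
80 327 [51.  -0.5 80.3] -14.6 15.5
88 671 [52.5  1.  90.2] -14.3 15.5
96 135 [51.1 -2.6 92.3] -14.3 15.3
```

View pics/w7.png

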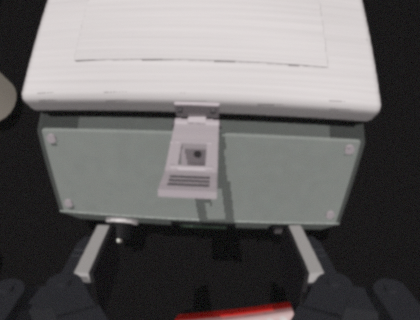

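```bash
cat > tr.py <<'E'
from h import *
yaw=-.057; X=np.array([.629*np.cos(yaw),.629*np.sin(yaw),.777]); Z=np.array([-.777*np.cos(yaw),-.777*np.sin(yaw),.629])
R=Rpitch(.5,yaw)
C=np.array([.5665,.0485,.1139]); DEP=8.
tz=np.array([R[:,2]@X,R[:,2]@Z])
def tcp(x,z,dep=DEP): return C+(x+dep*tz[0])/1e3*X+(z+dep*tz[1])/1e3*Z
def tab(phi,d=0,r=67): return tcp(47-.777*d-r*np.cos(phi),12-.629*d+r*np.sin(phi))
def cat(p): return ((p-C)@X*1e3).round(1),((p-C)@Z*1e3).round(1),((p-C)@np.array([.057,.998,0])*1e3).round(1)
E
python3 - <<'E'
from tr import *
plan(tcp(49,79),R,7,5); print(tcp(49,79),cat(tcp(49,79)))
E
```

```text
{"jaw": [5, 5, 5, 5, 5, 5, 5], "dp": [[0.1, -0.07, 0.75], [0.11, -0.08, 0.74], [0.12, -0.09, 0.74], [0.14, -0.09, 0.74], [0.14, -0.1, 0.74], [0.15, -0.1, 0.73], [0.17, -0.11, 0.73]], "turn": [[-0.007, -0.013, 0.003], [-0.007, -0.013, 0.003], [-0.007, -0.013, 0.003], [-0.007, -0.013, 0.003], [-0.008, -0.013, 0.004], [-0.007, -0.012, 0.003], [-0.008, -0.013, 0.004]]}
[0.5398144  0.05002273 0.19464776] (np.float64(45.9), np.float64(71.6), np.float64(-0.0))
```

>>> {"fn": "move_arm", "kwargs": {
  "jaw": [6,5,5,5,5,5,5,5,5,5],
  "dp": [
    [0.1,-0.07,0.75],
    [0.11,-0.08,0.74],
    [0.12,-0.09,0.74],
    [0.14,-0.09,0.74],
    [0.14,-0.1,0.74],
    [0.15,-0.1,0.73],
    [0.17,-0.11,0.73],
    [0,0,0],
    [0,0,0],
    [0,0,0]
  ],
  "turn": [
    [-0.007,-0.013,0.003],
    [-0.007,-0.013,0.003],
    [-0.007,-0.013,0.003],
    [-0.007,-0.013,0.003],
    [-0.008,-0.013,0.004],
    [-0.007,-0.012,0.003],
    [-0.008,-0.013,0.004],
    [0,0,0],
    [0,0,0],
    [0,0,0]
  ]
}}

```text
time_s: 15.88
position: [0.5397, 0.05, 0.1948]
tool_rot: [[0.876, -0.057, 0.479], [-0.05, -0.998, -0.027], [0.48, -0.0, -0.877]]
ft_force: [0.2, -0.9, 0.5]
grip_width: 0.0502
gripper_force: 0.0
```

```bash
python3 - <<'E'
from tr import *
o=observe(); p=np.array(o["position"]); print(o["time_s"],p,cat(p),o["ft_force"].round(1),o["q"].round(1),o["qvel"].round(2)); plan(tcp(49,79),R,1,5)
E
```

```text
15.8833 [0.53966325 0.05003158 0.19483887] (np.float64(46.0), np.float64(71.8), np.float64(-0.0)) [ 0.2 -0.9  0.5] [ -8.4  13.1 100.1   4.   38.4  82.3] [-0.22 -0.42  0.06  0.03  0.06  0.2 ]
{"jaw": [5], "dp": [[0.0, 0.0, 0.02]], "turn": [[-0.0, -0.0, -0.0]]}
```

```bash
cat > path.py <<'E'
from tr import *
def path(pts,q):
    out=[]
    for t in pts:
        a=np.round(R.T@(t-q)*100,2); out.append(a.tolist()); q=q+R@a/100
    print(out,cat(q)); return q
E
python3 - <<'E'
from path import *
q=path([tab(f) for f in np.linspace(1.6,.5,17)[1:]],tcp(49,79))
q=path([tab(.5+(.4-.5)*s,11.5*s) for s in np.linspace(0,1,9)[1:]],q)
q=path([tab(.4+(.15-.4)*s,11.5) for s in np.linspace(0,1,7)[1:]],q)
q=path([tab(.15+(.08-.15)*s,11.5*(1-s)) for s in np.linspace(0,1,7)[1:]],q)
E
```

```text
[[-0.43, 0.0, 0.18], [-0.41, -0.0, 0.21], [-0.4, -0.0, 0.23], [-0.38, -0.0, 0.26], [-0.36, 0.0, 0.29], [-0.34, -0.0, 0.31], [-0.31, -0.0, 0.33], [-0.3, 0.0, 0.36], [-0.27, -0.0, 0.37], [-0.24, -0.0, 0.39], [-0.22, -0.0, 0.41], [-0.19, 0.0, 0.42], [-0.15, -0.0, 0.43], [-0.13, -0.0, 0.44], [-0.1, -0.0, 0.45], [-0.06, 0.0, 0.46]] (np.float64(-14.8), np.float64(36.7), np.float64(-0.0))
[[-0.08, -0.0, 0.21], [-0.08, 0.0, 0.21], [-0.07, 0.0, 0.21], [-0.08, 0.0, 0.2], [-0.07, 0.0, 0.21], [-0.07, 0.0, 0.21], [-0.08, 0.0, 0.21], [-0.07, 0.0, 0.21]] (np.float64(-26.7), np.float64(23.5), np.float64(-0.0))
[[0.01, 0.0, 0.28], [0.01, 0.0, 0.28], [0.03, 0.0, 0.28], [0.04, 0.0, 0.28], [0.05, 0.0, 0.27], [0.06, 0.0, 0.27]] (np.float64(-31.2), np.float64(7.4), np.float64(-0.0))
[[0.11, 0.0, -0.09], [0.11, 0.0, -0.09], [0.11, 0.0, -0.09], [0.12, 0.0, -0.1], [0.11, 0.0, -0.09], [0.12, 0.0, -0.09]] (np.float64(-22.8), np.float64(9.9), np.float64(-0.0))
```

>>> {"fn": "move_arm", "kwargs": {
  "jaw": [2.5,2.5,2.5,2.5,2.5],
  "dp": [
    [0,0,0],
    [0,0,0],
    [0,0,0],
    [0,0,0],
    [0,0,0]
  ],
  "turn": [
    [0,0,0],
    [0,0,0],
    [0,0,0],
    [0,0,0],
    [0,0,0]
  ],
  "force": 25
}}

```text
time_s: 16.3
position: [0.5396, 0.0498, 0.1949]
tool_rot: [[0.876, -0.057, 0.479], [-0.05, -0.998, -0.028], [0.479, 0.0, -0.878]]
ft_force: [-3.9, -3.4, 3.5]
grip_width: 0.0291
gripper_force: 25.1
```

>>> {"fn": "move_arm", "kwargs": {
  "jaw": [2.5,2.5,2.5,2.5,2.5,2.5,2.5,2.5,2.5],
  "dp": [
    [-0.43,0,0.18],
    [-0.41,0,0.21],
    [-0.4,0,0.23],
    [-0.38,0,0.26],
    [-0.36,0,0.29],
    [-0.34,0,0.31],
    [-0.31,0,0.33],
    [-0.3,0,0.36],
    [-0.27,0,0.37]
  ],
  "turn": [
    [0,0,0],
    [0,0,0],
    [0,0,0],
    [0,0,0],
    [0,0,0],
    [0,0,0],
    [0,0,0],
    [0,0,0],
    [0,0,0]
  ]
}}

```text
time_s: 17.05
position: [0.5229, 0.0509, 0.156]
tool_rot: [[0.877, -0.057, 0.476], [-0.05, -0.998, -0.027], [0.477, 0.0, -0.879]]
ft_force: [-5.6, -4.5, 4.6]
grip_width: 0.0288
gripper_force: 28.0
```

>>> {"fn": "move_arm", "kwargs": {
  "jaw": [2.5,2.5,2.5,2.5,2.5,2.5,2.5,2.5,2.5],
  "dp": [
    [-0.24,0,0.39],
    [-0.22,0,0.41],
    [-0.19,0,0.42],
    [-0.15,0,0.43],
    [-0.13,0,0.44],
    [-0.1,0,0.45],
    [-0.06,0,0.46],
    [0,0,0],
    [0,0,0]
  ],
  "turn": [
    [0,0,0],
    [0,0,0],
    [0,0,0],
    [0,0,0],
    [0,0,0],
    [0,0,0],
    [0,0,0],
    [0,0,0],
    [0,0,0]
  ]
}}

```text
time_s: 17.8
position: [0.5268, 0.0507, 0.1234]
tool_rot: [[0.879, -0.057, 0.473], [-0.051, -0.998, -0.027], [0.474, -0.001, -0.881]]
ft_force: [-7.0, -5.0, 0.9]
grip_width: 0.0293
gripper_force: 29.1
```

```bash
python3 - <<'E'
from tr import *
o=observe(); p=np.array(o["position"]); print(o["time_s"],p,cat(p),o["ft_force"].round(1),o["q"].round(1),o["gripper_force"]) 
im,d=cams.get_image("wrist"); P=wcloud(d); save("w8.png",im[80:400,120:540])
S=P-C; x=S@X*1e3; z=S@Z*1e3; y=S@np.array([.057,.998,0])*1e3
for q in("hasp_pin","hasp_bar","hasp_tab","lid_front"):
    for r in cams.mark_of("wrist",q)[:1]: a,b=int(r["location"][0]*640),int(r["location"][1]*480); print(q,round(r["p"],2),a,b,x[b,a].round(1),y[b,a].round(1),z[b,a].round(1),P[b,a])
E
```

```text
17.8 [0.52676239 0.05074623 0.12339122] (np.float64(-17.7), np.float64(36.9), np.float64(-0.0)) [-7.  -5.   0.9] [ -8.6  18.3 107.8   5.8  25.8  80.1] 29.094606935977936
hasp_pin 0.93 320 163 45.4 -0.1 13.2 [0.58475032 0.04738587 0.15753531]
hasp_bar 0.92 319 288 3.8 0.3 38.3 [0.53914489 0.05036171 0.140977  ]
hasp_tab 0.71 323 333 -9.3 -1.3 50.9 [0.52105597 0.04979403 0.13873681]
lid_front 0.63 319 90 72.2 0.3 7.2 [0.60634067 0.0465318  0.174575  ]
```

View pics/w8.png

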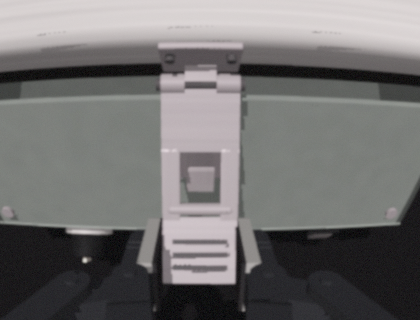

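>>> {"fn": "move_arm", "kwargs": {
  "jaw": [2.5,2.5,2.5,2.5,2.5,2.5,2.5,2.5,2.5,2.5,2.5,2.5],
  "dp": [
    [0,0,0],
    [0,0,0],
    [-0.08,0,0.21],
    [-0.08,0,0.21],
    [-0.07,0,0.21],
    [-0.08,0,0.2],
    [-0.07,0,0.21],
    [-0.07,0,0.21],
    [-0.08,0,0.21],
    [-0.07,0,0.21],
    [0,0,0],
    [0,0,0]
  ],
  "turn": [
    [0,0,0],
    [0,0,0],
    [0,0,0],
    [0,0,0],
    [0,0,0],
    [0,0,0],
    [0,0,0],
    [0,0,0],
    [0,0,0],
    [0,0,0],
    [0,0,0],
    [0,0,0]
  ],
  "force": 80
}}

```text
time_s: 19.05
position: [0.5307, 0.0505, 0.1073]
tool_rot: [[0.877, -0.057, 0.477], [-0.05, -0.998, -0.027], [0.478, 0.0, -0.878]]
ft_force: [-6.1, -3.9, 6.5]
grip_width: 0.0273
gripper_force: 78.1
```

```bash
python3 - <<'E'
from tr import *
o=observe(); p=np.array(o["position"]); F=o["ft_force"]; print(o["time_s"],cat(p),F.round(1),"Fx_c,Fz_c",(F@X).round(1),(F@Z).round(1),o["q"].round(1),o["gripper_force"]) 
im,d=cams.get_image("wrist"); P=wcloud(d)
S=P-C; x=S@X*1e3; z=S@Z*1e3; y=S@np.array([.057,.998,0])*1e3
for q in("hasp_pin","hasp_bar","hasp_tab","lid_front","catch"):
    for r in cams.mark_of("wrist",q)[:1]: a,b=int(r["location"][0]*640),int(r["location"][1]*480); print(q,round(r["p"],2),a,b,x[b,a].round(1),y[b,a].round(1),z[b,a].round(1),P[b,a])
E
```

```text
19.05 (np.float64(-27.6), np.float64(23.7), np.float64(-0.0)) [-6.1 -3.9  6.5] Fx_c,Fz_c 1.3 8.7 [ -8.5  20.3 108.6   6.5  22.8  79.4] 78.10074806213379
hasp_pin 0.63 319 159 42.3 0.3 9.6 [0.5856214  0.04775491 0.15279772]
hasp_bar 0.57 319 287 -3.6 0.3 27.0 [0.54327915 0.0501345  0.12810911]
hasp_tab 0.88 322 332 -18.5 -0.9 37.9 [0.52544574 0.04994842 0.12338763]
lid_front 0.94 318 86 68.0 0.7 7.7 [0.6032754 0.0470845 0.1716489]
catch 0.6 325 234 6.2 -2.1 6.9 [0.56490949 0.04644554 0.12305087]
```

>>> {"fn": "move_arm", "kwargs": {
  "jaw": [2.5,2.5,2.5,2.5,2.5,2.5,2.5,2.5],
  "dp": [
    [-0.1,0,0.07],
    [-0.1,0,0.07],
    [-0.1,0,0.07],
    [-0.1,0,0.07],
    [-0.1,0,0.07],
    [-0.1,0,0.07],
    [0,0,0],
    [0,0,0]
  ],
  "turn": [
    [0,0,0],
    [0,0,0],
    [0,0,0],
    [0,0,0],
    [0,0,0],
    [0,0,0],
    [0,0,0],
    [0,0,0]
  ]
}}

```text
time_s: 20.02
position: [0.5307, 0.0503, 0.1031]
tool_rot: [[0.873, -0.057, 0.485], [-0.05, -0.998, -0.029], [0.486, 0.001, -0.874]]
ft_force: [3.7, -1.1, 9.2]
grip_width: 0.0278
gripper_force: 78.2
```

```bash
cat > look.py <<'E'
from tr import *
o=observe(); p=np.array(o["position"]); F=o["ft_force"]; print(o["time_s"],cat(p),F.round(1),"Fx_c,Fz_c",(F@X).round(1),(F@Z).round(1),o["q"].round(1),o["gripper_force"]) 
im,d=cams.get_image("wrist"); P=wcloud(d); save("last.png",im[80:400,120:540])
S=P-C; x=S@X*1e3; z=S@Z*1e3; y=S@np.array([.057,.998,0])*1e3
for q in("hasp_pin","hasp_bar","hasp_tab","lid_front","catch"):
    for r in cams.mark_of("wrist",q)[:1]: a,b=int(r["location"][0]*640),int(r["location"][1]*480); print(q,round(r["p"],2),a,b,x[b,a].round(1),y[b,a].round(1),z[b,a].round(1),P[b,a])
E
python3 look.py
```

```text
20.0167 (np.float64(-30.9), np.float64(21.0), np.float64(-0.2)) [ 3.7 -1.1  9.2] Fx_c,Fz_c 9.5 2.9 [ -8.6  20.7 109.3   7.   21.2  78.8] 78.20258617401123
hasp_pin 0.59 318 159 39.2 0.5 7.6 [0.58522477 0.04795411 0.14912912]
hasp_bar 0.9 321 288 -6.8 -0.6 25.2 [0.54264757 0.04923156 0.12446611]
hasp_tab 0.77 322 332 -21.5 -1.1 35.5 [0.52533777 0.0497936  0.1195319 ]
lid_front 0.83 317 83 65.5 0.8 4.6 [0.60413124 0.0471923  0.16777094]
catch 0.77 320 234 6.9 -0.3 9.1 [0.56371923 0.04840486 0.12501885]
```

>>> {"fn": "move_arm", "kwargs": {
  "jaw": [2.5,2.5,2.5,2.5,2.5,2.5,2.5,2.5,2.5,2.5,2.5],
  "dp": [
    [-0.12,0,0.05],
    [-0.12,0,0.05],
    [-0.12,0,0.05],
    [0.03,0,0.18],
    [0.06,0,0.18],
    [0.06,0,0.18],
    [0.06,0,0.18],
    [0.06,0,0.18],
    [0.06,0,0.18],
    [0,0,0],
    [0,0,0]
  ],
  "turn": [
    [0,0,0],
    [0,0,0],
    [0,0,0],
    [0,0,0],
    [0,0,0],
    [0,0,0],
    [0,0,0],
    [0,0,0],
    [0,0,0],
    [0,0,0],
    [0,0,0]
  ]
}}

```text
time_s: 21.23
position: [0.5343, 0.0501, 0.0906]
tool_rot: [[0.875, -0.059, 0.48], [-0.052, -0.998, -0.028], [0.481, -0.0, -0.877]]
ft_force: [-2.2, -5.2, 6.1]
grip_width: 0.0272
gripper_force: 78.2
```

```bash
python3 look.py
```

```text
21.2333 (np.float64(-38.4), np.float64(10.3), np.float64(-0.3)) [-2.2 -5.2  6.1] Fx_c,Fz_c 3.5 5.3 [ -8.5  22.4 109.4   7.4  19.8  78.5] 78.21073293685913
hasp_pin 0.78 320 156 38.7 -0.3 7.6 [0.58489415 0.04716172 0.14878518]
hasp_bar 0.59 318 285 -9.5 0.4 17.1 [0.54732189 0.05002246 0.11726238]
hasp_tab 0.88 321 326 -24.7 -0.7 24.8 [0.53166087 0.04978552 0.11033383]
lid_front 0.79 317 71 64.9 0.6 4.0 [0.60421569 0.04691518 0.1668263 ]
catch 0.59 320 236 6.3 -0.3 7.6 [0.56453377 0.0482869  0.123633  ]
```

>>> {"fn": "move_arm", "kwargs": {
  "jaw": [2.5,2.5,2.5,2.5,2.5,2.5],
  "dp": [
    [0.07,0,0.16],
    [0.07,0,0.16],
    [0.07,0,0.16],
    [0.07,0,0.16],
    [0,0,0],
    [0,0,0]
  ],
  "turn": [
    [0,0,0],
    [0,0,0],
    [0,0,0],
    [0,0,0],
    [0,0,0],
    [0,0,0]
  ]
}}

```text
time_s: 22.03
position: [0.5384, 0.0501, 0.0857]
tool_rot: [[0.877, -0.057, 0.477], [-0.05, -0.998, -0.027], [0.478, -0.0, -0.878]]
ft_force: [-8.1, -4.2, 8.5]
grip_width: 0.0273
gripper_force: 80.8
```

```bash
python3 look.py
```

```text
22.0333 (np.float64(-39.6), np.float64(4.1), np.float64(-0.0)) [-8.1 -4.2  8.5] Fx_c,Fz_c 1.7 11.5 [ -8.4  23.2 108.9   7.4  19.5  78.5] 80.84896948188543
hasp_pin 0.66 320 162 39.6 0.1 8.9 [0.58449771 0.04754464 0.15026295]
hasp_bar 0.67 318 286 -1.6 0.7 19.4 [0.55046399 0.05008328 0.12493036]
hasp_tab 0.89 321 327 -24.2 -0.5 20.3 [0.53553141 0.04981235 0.10787481]
lid_front 0.97 319 68 66.2 0.4 3.9 [0.6050797  0.04667325 0.16780961]
catch 0.76 320 243 6.5 -0.0 6.7 [0.56537495 0.04854618 0.12323701]
```

View pics/last.png

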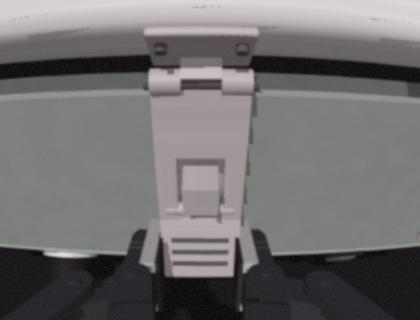

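>>> {"fn": "move_arm", "kwargs": {
  "jaw": [2.5,2.5,2.5,2.5,2.5,2.5,2.5,5,5,5,5],
  "dp": [
    [0.13,0,-0.03],
    [0.13,0,-0.03],
    [0.13,0,-0.03],
    [0.13,0,-0.03],
    [0.13,0,-0.03],
    [0.13,0,-0.03],
    [0,0,0],
    [0,0,0],
    [0,0,0],
    [0,0,0],
    [0,0,0]
  ],
  "turn": [
    [0,0,0],
    [0,0,0],
    [0,0,0],
    [0,0,0],
    [0,0,0],
    [0,0,0],
    [0,0,0],
    [0,0,0],
    [0,0,0],
    [0,0,0],
    [0,0,0]
  ]
}}

```text
time_s: 23.25
position: [0.5454, 0.0499, 0.0911]
tool_rot: [[0.876, -0.057, 0.478], [-0.05, -0.998, -0.027], [0.479, -0.0, -0.878]]
ft_force: [-0.0, 0.0, -0.3]
grip_width: 0.05
gripper_force: 0.0
```

```bash
python3 look.py
```

```text
23.25 (np.float64(-31.0), np.float64(2.1), np.float64(0.2)) [-0.   0.  -0.3] Fx_c,Fz_c -0.3 -0.2 [ -8.3  23.1 107.6   6.9  20.9  79.2] 0.0
hasp_pin 0.72 320 181 46.6 0.2 14.6 [0.58443428 0.04772068 0.15934715]
hasp_tab 0.77 322 334 -19.5 -0.7 18.8 [0.53960444 0.04933607 0.11057269]
lid_front 0.76 321 85 72.2 0.0 9.2 [0.60472897 0.04634306 0.17586082]
```

View pics/last.png

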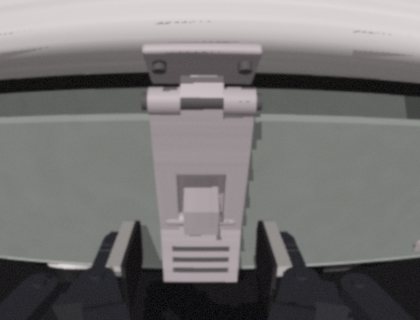

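```bash
python3 - <<'E'
from tr import *
top=np.array([.418,-.3530,.1072]); n=np.array([-.564,.009,.826])
o=observe(); a=(np.array(o["position"])-R[:,2]*.14,np.array(o["tool_rot"])); print(a[0])
b=plan(top+.07*n,Rpitch(.6,-.015)@Ro.from_rotvec([0,0,-.25]).as_matrix(),12,6.5,a)
E
```

```text
[0.47844871 0.05353332 0.21435369]
{"jaw": [6.5, 6.5, 6.5, 6.5, 6.5, 6.5, 6.5, 6.5, 6.5, 6.5, 6.5, 6.5], "dp": [[-0.76, 3.42, 0.05], [-0.84, 3.41, 0.04], [-0.92, 3.38, 0.03], [-1.0, 3.36, 0.02], [-1.08, 3.34, 0.01], [-1.16, 3.31, -0.0], [-1.24, 3.28, -0.01], [-1.32, 3.25, -0.03], [-1.4, 3.22, -0.04], [-1.47, 3.18, -0.06], [-1.55, 3.15, -0.07], [-1.61, 3.11, -0.08]], "turn": [[0.001, 0.009, -0.024], [0.001, 0.008, -0.024], [0.001, 0.009, -0.024], [0.001, 0.008, -0.024], [0.001, 0.009, -0.024], [0.001, 0.008, -0.024], [0.001, 0.009, -0.024], [0.0, 0.008, -0.024], [0.001, 0.009, -0.023], [0.0, 0.008, -0.024], [0.001, 0.009, -0.023], [0.0, 0.008, -0.024]]}
```

>>> {"fn": "move_arm", "kwargs": {
  "jaw": [5,5,6.5,6.5,6.5,6.5],
  "dp": [
    [0,0,-1],
    [0,0,-3],
    [0,0,-3],
    [0,0,-3.5],
    [0,0,-3.5],
    [0,0,0]
  ],
  "turn": [
    [0,0,0],
    [0,0,0],
    [0,0,0],
    [0,0,0],
    [0,0,0],
    [0,0,0]
  ]
}}

```text
time_s: 24.05
position: [0.4777, 0.0538, 0.2204]
tool_rot: [[0.872, -0.057, 0.487], [-0.049, -0.998, -0.029], [0.488, 0.001, -0.873]]
ft_force: [0.5, -0.7, 1.2]
grip_width: 0.0648
gripper_force: 0.0
```

>>> {"fn": "move_arm", "kwargs": {
  "jaw": [6.5,6.5,6.5,6.5,6.5,6.5,6.5,6.5,6.5,6.5,6.5,6.5],
  "dp": [
    [-0.76,3.42,0.05],
    [-0.84,3.41,0.04],
    [-0.92,3.38,0.03],
    [-1.0,3.36,0.02],
    [-1.08,3.34,0.01],
    [-1.16,3.31,0],
    [-1.24,3.28,-0.01],
    [-1.32,3.25,-0.03],
    [-1.4,3.22,-0.04],
    [-1.47,3.18,-0.06],
    [-1.55,3.15,-0.07],
    [-1.61,3.11,-0.08]
  ],
  "turn": [
    [0.001,0.009,-0.024],
    [0.001,0.008,-0.024],
    [0.001,0.009,-0.024],
    [0.001,0.008,-0.024],
    [0.001,0.009,-0.024],
    [0.001,0.008,-0.024],
    [0.001,0.009,-0.024],
    [0,0.008,-0.024],
    [0.001,0.009,-0.023],
    [0,0.008,-0.024],
    [0.001,0.009,-0.023],
    [0,0.008,-0.024]
  ]
}}

```text
time_s: 25.05
position: [0.378, -0.3467, 0.1649]
tool_rot: [[0.805, 0.186, 0.563], [0.231, -0.973, -0.009], [0.546, 0.138, -0.827]]
ft_force: [1.2, 0.1, 1.3]
grip_width: 0.0651
gripper_force: 0.0
```

>>> {"fn": "move_arm", "kwargs": {
  "jaw": [6.5,6.5,6.5,6.5],
  "dp": [
    [0,0,0],
    [0,0,0],
    [0,0,0],
    [0,0,0]
  ],
  "turn": [
    [0,0,0],
    [0,0,0],
    [0,0,0],
    [0,0,0]
  ]
}}

```text
time_s: 25.38
position: [0.3793, -0.3438, 0.1652]
tool_rot: [[0.806, 0.187, 0.562], [0.231, -0.973, -0.008], [0.545, 0.136, -0.827]]
ft_force: [-0.3, -0.5, 0.6]
grip_width: 0.0648
gripper_force: 0.0
```

```bash
python3 - <<'E'
from h import *
o=observe(); print(o["time_s"],o["position"],o["q"].round(1),o["qvel"].round(2),o["tool_rot"].round(3).tolist())
im,d=cams.get_image("wrist"); save("w10.png",im); P=wcloud(d); I=im.astype(int)
m=(I[...,0]>120)&(I[...,1]<90)&(I[...,2]<90)&(np.linalg.norm(P[...,:2]-[.416,-.352],axis=-1)<.06)
c,n,k=plane(P[m],.0015); Q=P[m]; Q=Q[abs((Q-c)@n)<.0025]; print(c.round(4),n.round(3),((Q.max(0)+Q.min(0))/2).round(4),Q.min(0).round(3),Q.max(0).round(3))
top=np.array([.418,-.3530,.1072]); n=np.array([-.564,.009,.826])
plan(top-.012*n,Rpitch(.6,-.015)@Ro.from_rotvec([0,0,-.25]).as_matrix(),6,6.5)
E
```

```text
25.3833 [ 0.3792625  -0.34376944  0.16524906] [-72.   16.1 104.7  40.8  54.6 -18.2] [ 0.36 -0.28 -0.2  -0.04 -0.12 -0.09] [[0.806, 0.187, 0.562], [0.231, -0.973, -0.008], [0.545, 0.136, -0.827]]
[ 0.4124 -0.348   0.1367] [ 0.085 -0.985  0.149] [ 0.4027 -0.3401  0.2117] [ 0.367 -0.357  0.095] [ 0.438 -0.323  0.328]
{"jaw": [6.5, 6.5, 6.5, 6.5, 6.5, 6.5], "dp": [[-0.04, 0.14, 1.37], [-0.05, 0.14, 1.36], [-0.05, 0.14, 1.37], [-0.05, 0.13, 1.36], [-0.04, 0.14, 1.37], [-0.05, 0.13, 1.36]], "turn": [[-0.0, 0.0, -0.001], [-0.0, 0.001, -0.001], [-0.0, 0.0, -0.0], [-0.0, 0.001, -0.001], [-0.0, 0.0, -0.0], [-0.001, 0.001, -0.001]]}
```

>>> {"fn": "move_arm", "kwargs": {
  "jaw": [6.5,6.5,6.5,6.5,6.5,6.5,6.5,6.5,3,3,3,3],
  "dp": [
    [-0.04,0.14,1.37],
    [-0.05,0.14,1.36],
    [-0.05,0.14,1.37],
    [-0.05,0.13,1.36],
    [-0.04,0.14,1.37],
    [-0.05,0.13,1.36],
    [0,0,0],
    [0,0,0],
    [0,0,0],
    [0,0,0],
    [0,0,0],
    [0,0,0]
  ],
  "turn": [
    [0,0,0],
    [0,0,0],
    [0,0,0],
    [0,0,0],
    [0,0,0],
    [0,0,0],
    [0,0,0],
    [0,0,0],
    [0,0,0],
    [0,0,0],
    [0,0,0],
    [0,0,0]
  ],
  "force": 35
}}

```text
time_s: 26.43
position: [0.4239, -0.3521, 0.0973]
tool_rot: [[0.805, 0.188, 0.562], [0.231, -0.973, -0.005], [0.546, 0.134, -0.827]]
ft_force: [-3.4, 8.9, 4.1]
grip_width: 0.0382
gripper_force: 34.4
```

>>> {"fn": "move_arm", "kwargs": {
  "jaw": [3,3,3,3,3,3,3,3,3],
  "dp": [
    [0,0,0],
    [0,0,0],
    [0,0,0],
    [0,0,0],
    [0,0,0],
    [0,0,0],
    [0,0,0],
    [0,0,0],
    [0,0,0]
  ],
  "turn": [
    [0,0,0.1],
    [0,0,0.1],
    [0,0,0.1],
    [0,0,0.1],
    [0,0,0.1],
    [0,0,0.1],
    [0,0,0],
    [0,0,0],
    [0,0,0]
  ]
}}

```text
time_s: 27.18
position: [0.4237, -0.3525, 0.0973]
tool_rot: [[0.771, -0.3, 0.562], [-0.359, -0.933, -0.006], [0.526, -0.197, -0.827]]
ft_force: [-4.6, 6.2, 3.6]
grip_width: 0.0381
gripper_force: 34.4
```

```bash
python3 - <<'E'
from h import *
o=observe(); print(o["position"],o["q"].round(1),o["tool_rot"].round(3).tolist(),o["ft_force"].round(1),o["wrist_torque"].round(2),(o["tool_rot"].T@o["wrist_torque"]).round(2))
E
```

```text
[ 0.42373866 -0.35250932  0.09734233] [-66.7  25.4 104.7  46.6  45.   11.9] [[0.771, -0.3, 0.562], [-0.359, -0.933, -0.006], [0.526, -0.197, -0.827]] [-4.6  6.2  3.6] [0.79 0.58 0.63] [ 0.73 -0.9  -0.08]
```

>>> {"fn": "move_arm", "kwargs": {
  "jaw": [3,3,3,3,6.5,6.5,6.5,6.5,6.5,6.5,6.5,6.5],
  "dp": [
    [0,0,-0.2],
    [0,0,-0.2],
    [0,0,-0.2],
    [0,0,-0.05],
    [0,0,0],
    [0,0,0],
    [0,0,0],
    [0,0,-1],
    [0,0,-3],
    [0,0,-3],
    [0,0,-3],
    [0,0,0]
  ],
  "turn": [
    [0,0,0],
    [0,0,0],
    [0,0,0],
    [0,0,0],
    [0,0,0],
    [0,0,0],
    [0,0,0],
    [0,0,0],
    [0,0,0],
    [0,0,0],
    [0,0,0],
    [0,0,0]
  ]
}}

```text
time_s: 28.18
position: [0.363, -0.3551, 0.1896]
tool_rot: [[0.768, -0.303, 0.564], [-0.357, -0.934, -0.016], [0.531, -0.189, -0.826]]
ft_force: [0.4, -1.5, 0.5]
grip_width: 0.0653
gripper_force: 0.0
```

```bash
python3 - <<'E'
from h import *
o=observe(); print(o["time_s"],o["position"],o["ft_force"].round(1))
for nm in("wrist","top"):
    im,d=cams.get_image(nm); save(nm+"_end.png",im[150:360,200:520] if nm=="top" else im); P=wcloud(d) if nm=="wrist" else cloud(nm,d); I=im.astype(int)
    m=(I[...,0]>120)&(I[...,1]<90)&(I[...,2]<90)&(np.linalg.norm(P[...,:2]-[.416,-.352],axis=-1)<.04)&(P[...,2]<.14)
    c,n,k=plane(P[m],.0015); print(nm,c.round(4),n.round(3),k,"vs out mm",((c-[.4143,-.3536,.1136])@np.array([-.564,.009,.826])*1e3).round(2),(P[m].max(0)).round(4))
    for q in("hasp_bar","hasp_pin","lid_front"):
        for r in cams.mark_of(nm,q)[:1]: a,b=int(r["location"][0]*640),int(r["location"][1]*480); print(q,round(r["p"],2),P[b,a].round(4))
E
```

```text
28.1833 [ 0.36295664 -0.35507727  0.18958803] [ 0.4 -1.5  0.5]
wrist [ 0.4152 -0.3517  0.1109] [-0.546 -0.005  0.838] 1428 vs out mm -2.77 [ 0.4342 -0.3328  0.12  ]
lid_front 0.47 [ 0.5821 -0.0823  0.1036]
top [ 0.412  -0.3495  0.1128] [-0.528  0.032  0.849] 73 vs out mm 0.64 [ 0.4339 -0.3324  0.1273]
hasp_bar 0.64 [0.5579 0.0418 0.1175]
hasp_pin 0.59 [0.6633 0.2992 0.0843]
lid_front 0.59 [0.604  0.0381 0.1758]
```

View pics/wrist_end.png

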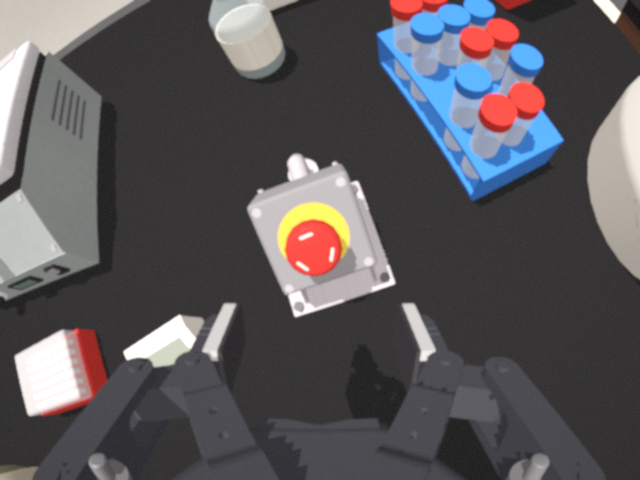

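The head and the box face are both visible, at (313,247) and (300,250). I'll let the arm settle and measure the head's height above the face, which doesn't depend on the arm pose.

>>> {"fn": "move_arm", "kwargs": {
  "jaw": [6.5,6.5,6.5,6.5],
  "dp": [
    [0,0,0],
    [0,0,0],
    [0,0,0],
    [0,0,0]
  ],
  "turn": [
    [0,0,0],
    [0,0,0],
    [0,0,0],
    [0,0,0]
  ]
}}

```text
time_s: 28.92
position: [0.3645, -0.3534, 0.185]
tool_rot: [[0.77, -0.302, 0.562], [-0.359, -0.933, -0.009], [0.527, -0.195, -0.827]]
ft_force: [0.6, 0.1, -0.4]
grip_width: 0.0649
gripper_force: 0.0
```

```bash
python3 - <<'E'
from h import *
im,d=cams.get_image("wrist"); P=wcloud(d); I=im.astype(int)
red=(I[...,0]>120)&(I[...,1]<90)&(I[...,2]<90)&(np.linalg.norm(P[...,:2]-[.416,-.352],axis=-1)<.04)&(P[...,2]<.14)
n=np.array([-.564,.009,.826])
c,m,_=plane(P[red],.0015)
near=np.linalg.norm(P-c,axis=-1)<.06; h=(P-c)@n
g=near&(abs(I[...,0]-I[...,1])<15)&(abs(I[...,1]-I[...,2])<15)&(h<-.015)&(h>-.045)
hist,e=np.histogram(h[g]*1e3,bins=30,range=(-45,-15)); print(dict(zip(e.astype(int).tolist(),hist.tolist()))); print("head pts pct",np.percentile(h[red]*1e3,[50,80,95]).round(2),c)
y=near&(I[...,0]>150)&(I[...,1]>130)&(I[...,2]<90); print("yellow",np.median(h[y])*1e3)
print(ord('x') and observe()["time_s"])
E
```

```text
{-45: 4, -44: 8, -43: 11, -42: 9, -41: 13, -40: 13, -39: 14, -38: 18, -37: 45, -36: 85, -35: 152, -34: 687, -33: 2430, -32: 2116, -31: 407, -30: 27, -29: 0, -28: 0, -27: 0, -26: 0, -25: 0, -24: 0, -23: 0, -22: 0, -21: 0, -20: 0, -19: 0, -18: 0, -17: 0, -16: 0}
head pts pct [-0.21  0.55  1.21] [ 0.41496706 -0.35226253  0.11304916]
yellow -11.499976041543153
28.9667
```

```bash
python3 -c "
from rig import ticket
print(ticket.close_job())"
```

```text
the job is handed in; nothing more can be done
None
```

The job is handed in at about 29 s of the 64 s allowed: the stop was latched first, the hasp is hooked with the lid shut (lid front about 176 mm), the stop is out again (about 32 mm above its face), and nothing else on the bench was deliberately touched; the hand-in returned no verdict.

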